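# Clamp a front plate with the ratchet knob

### The arm

A 6-joint arm with a two-finger parallel gripper is mounted at the origin on the work surface. World frame = base frame: x ahead of the robot, y to its left, z up, the work surface at z = 0. Lengths are in m, angles in rad, forces in N, time in s.
With the tool pointing down it reaches from about 0.35 to 0.975 m from the base axis. Payload 4.9 kg.
Tool frame: the origin (TCP) lies between the finger pads, 19 mm behind the fingertips; this is the grasp point; z points along the fingers, y is the line along which they close (so a half turn about z gives the same grasp; the last joint's range is limited). The gripper opens to 85 mm and grips with 20 to 120 N. Pads are 22 mm wide; open, the fingers measure 114 mm over their backs; the gripper's body (76 mm by 85 mm) begins 54 mm behind the grasp point. The pads swing forward as they close: fully open they stand 13 mm farther back than shut.
Start: joints at [-1.334, 0.053, 1.613, -0, 1.476, -0.119], TCP at [0.218, -0.586, 0.25] pointing down, gripper open.
Joint ranges: [-3.01, 3.01], [-1.01, 2.22], [0.06, 2.58], [-1.02, 4.17], [0.09, 2.62], [-3.14, 3.14]. Speed limits (rad/s): [2.57, 2.57, 3.14, 3.14, 3.14, 3.14].

### API

Orientations are given as a rotation vector (axis times angle).
In Python, from station import ctrl gives the robot as it stands.
- The arm moves only by the tool send_rows, never from a script. Its argument "rows" is a list of rows, each a list of 3 entries, a list of its own where there are three numbers: the finger opening in cm, from 0 to 8.54, then the shift along the tool's x, y, z in cm, then the turn about the tool's z in degrees. A call has 1 to 10 rows; each row shifts and turns the commanded pose from where the row before left it, along the tool's axes as they then stand; what a row does not reach is not made up. A row lasts 1/8 s, in which the tool goes at most 62.5 mm and 10.7 degrees, less where a joint would pass 70% of its speed; a pose out of reach is approached as far as the arm can. A call with a gripper value outside its range is refused whole. The fingers move at their own pace and stop on an object; "newtons" is the grip in N (left out, the last holds). Time passes only in rows, so rows that do not move let the fingers close. It gives the time, the measured TCP pose, the force, the opening and the grip force at its end, in the units of the state.
- ctrl.get_obs(): the state, without advancing time (a new reading comes with each control period).
- ctrl.get_image(name): name is "scene" or "side" or "wrist"; returns a dict with "frame" (480x640x3 uint8, red, green, blue), "range_z" (480x640 float32, m along the optical axis (not along the pixel's ray), 0 where there is no reading), "fx", "fy", "cx", "cy" (pixels), "k1" (the pictures are not rectified: a ray, as slopes to the right and down, at radius r is drawn at 1 + k1 r^2 times it, then the intrinsics apply), "cam_to_world" (4x4, takes a point from camera to world coordinates). Camera axes: x right, y down, z forward; pixel columns grow to the right and rows downward; lengths in m; the calibration is good to about 2 mm. A picture is of the moment at which its call begins.
- ctrl.finish_job(): hands the job in; it is judged then, once.
The state is a dict: "t": time; "q": joint angles; "dq": joint speeds; "effort": joint torques, N m; "tool_pos": TCP position; "tool_rot": TCP orientation; "contact_force": force on the tool from outside, world axes, zero at the start; "wrist_torque": the same for the moment, N m; "opening": finger opening in m; "grip_force": force on a finger pad.
Only numpy, scipy, OpenCV 4.12 (cv2) and the standard library are available. Lean on these libraries where they do the work, as an engineer would, in place of code of your own. Each camera call takes 0.05 s, during which the arm holds its last target. There are 200 camera calls.

### The job

Load the small black front plate into the holding clamp for polishing: slide it flat along the bed, under the arm and between the rails, until its end bears lightly against the stop, without ramming it, and leave it there. Then turn the ratchet knob clockwise until it slips and clicks at its set torque: at least one click, but stop before the fourth. Leave the plate clamped, let go, and do not disturb the tub, bottle or tape roll.

Things in the scene. Friction and masses are not known exactly. Their poses are not given: they have to be found in the camera images.
- clamp: grey metal holding clamp, fixed. Origin on the vertical axis of its knob, at table height; x points from the open mouth (-x, roughly facing the robot) to the column. Bed: top 20 mm above the table, 70 mm wide, x = -160 to +65 mm. A 26 mm wide arm overhangs the bed from x = -22 mm (underside 55, top 75 mm above the table) to the column at x = 35 to 65 mm
- stop: steel stop block across the end of the channel, fixed, 68 mm wide, 14 mm high over the bed. Its origin is the foot of its face, at x = +18 mm in the clamp's frame
- seat (a point): middle of the foot of the stop's face, on the bed, axes like the clamp's. A plate that is home has its centre 75 mm to -x of here. Two rails 6 mm high on the bed reach from the stop 62 mm to -x and leave a channel 44 mm wide; their flared ends start 80 mm to -x of here, 56 mm apart
- plate: black metal front plate, loose, 150 x 40 x 12 mm (x, y, z), 190 g, with a 44 x 16 mm window in the middle; lies flat on the foam sheet; origin at the centre of its underside, long side along x. Its ends are alike, either may go in. Held across its width some 35 mm from its centre, on the outer half, it can be pushed home with the gripper clear of the knob
- foam: white foam sheet fixed to the bench, 240 x 160 x 4 mm, origin at the centre of its underside; the plate starts on it
- pad: dark steel pressing pad under the arm on the knob's axis, 20 mm across; origin at the centre of its underside. It goes straight down 4 mm for each radian that the screw is turned clockwise. It starts 4 to 8 mm above the top of a plate lying on the bed
- screw (a joint): angle of the screw and its steel collar (rad), growing clockwise from above; the collar (40 mm across, from 76 to 82 mm above the table, black tick) turns with the knob until the knob slips. The screw stays where it is left. About 0.2 N m turns it while the pad is free
- slip (a joint): how far the knob has slipped clockwise on the screw (rad): 0 at the start. One click is 0.52 rad; the first tooth is passed at 0.26, the fourth at 1.83. The ratchet gives way at about 0.38 N m, once the pad presses the plate; the torque falls and rises again with each click. Turning back slips it back
- knob_grip (a point): point on the axis of the dark steel knurled knob, 107 mm above the table, the height for the TCP to grip from above. The knob is a 36 mm wide upright cylinder from 84 to 120 mm above the table, and does not move up or down; it can be gripped at any yaw
- tub: small white open tub, loose, 72 mm across, 40 mm high, origin at the centre of its underside; leave alone
- dispenser: blue bottle with steel cap, loose, 60 mm across, 130 mm high, origin at the centre of its underside; leave alone
- tape: roll of paper tape lying flat, loose, 84 mm across, 25 mm high, origin at the centre of its underside; leave alone

How it is judged:
By the outcome, as a careful person would: the job done as asked, in the order asked, and still so for the second after the job is handed in, with the robot touching nothing.
It also fails if it takes over 72 s, if anything falls off the work surface, if the arm or the gripper's body presses on something with over 40 N, if the wrist force passes 120 N, or if a joint passes its speed limit or range.

## Working session

There is one attempt and no reset: what is moved stays moved. The work goes in short steps, Python scripts to look and compute and a tool call to move; the robot and the scene stay as the last step left them, time stands still between calls to the robot, and variables do not carry over. Pictures are saved under pics/ and viewed, at most 10 in all, crops included, and the job is handed in when it is done.

Besides the shell and the picture viewer there is one more tool, called after "Request:" by a JSON object that holds its "fn" and its "kwargs", one argument or row to a line. send_rows: Moves the arm, as the interface text tells. Its arguments: {"type":"object","properties":{"rows":{"type":"array","items":{"type":"array"}},"newtons":{"type":"number"}},"required":["rows"]}

```bash
mkdir -p pics; ls; cat > h.py <<'E'
import numpy as np, cv2
from station import ctrl
def grab(name, fn=None):
    d=ctrl.get_image(name)
    if fn: cv2.imwrite('pics/'+fn, d['frame'][:,:,::-1])
    return d
def cloud(d):
    v,u=np.mgrid[0:480,0:640]
    K=np.array([[d['fx'],0,d['cx']],[0,d['fy'],d['cy']],[0,0,1.]])
    p=cv2.undistortPoints(np.stack([u,v],-1).reshape(-1,1,2).astype(float),K,np.array([d['k1'],0,0,0.])).reshape(480,640,2)
    z=d['range_z'].astype(float)
    P=np.stack([p[...,0]*z,p[...,1]*z,z],-1)
    T=np.array(d['cam_to_world'])
    W=P@T[:3,:3].T+T[:3,3]
    W[z==0]=np.nan
    return W
E
python3 - <<'E'
from h import *
o=ctrl.get_obs(); print(o)
d=grab('scene','s1.png'); e=grab('side','d1.png')
np.savez('c1.npz',s=cloud(d),e=cloud(e),fs=d['frame'],fe=e['frame'])
print(d['cam_to_world'],e['cam_to_world'])
E
```

```text
pics
{'t': 0.0, 'q': array([-1.33402732e+00,  5.33581308e-02,  1.61430162e+00,  1.94207169e-05,
        1.47601819e+00, -1.18986943e-01]), 'dq': array([ 0.0012147 ,  0.00062068, -0.00182012,  0.00033666, -0.00029744,
       -0.00049641]), 'effort': array([ 7.16131854e-04, -3.93684232e+01, -3.70174313e+01,  3.51254403e-05,
        7.16331677e-03,  4.32437488e-06]), 'tool_pos': array([ 0.21755986, -0.58528025,  0.24875765]), 'tool_rot': array([-3.08997323e+00, -5.55506494e-01,  1.62368834e-04]), 'contact_force': array([ 0.29578295, -0.06691188,  0.49263355]), 'wrist_torque': array([-0.02220287,  0.01147497, -0.00534884]), 'grip_force': 0.0, 'opening': 0.08516471894322553}
[[ 0.81428758  0.3792761  -0.43941481  1.02791616]
 [ 0.58034951 -0.54683585  0.60346086 -0.53883199]
 [-0.01140949 -0.74640485 -0.66539434  0.71170105]
 [ 0.          0.          0.          1.        ]] [[-0.92566737 -0.18028068  0.33262412  0.3892955 ]
 [-0.37819327  0.46526438 -0.80031176  0.54009142]
 [-0.0104774  -0.86661868 -0.49886099  0.43494868]
 [ 0.          0.          0.          1.        ]]
```

View pics/s1.png

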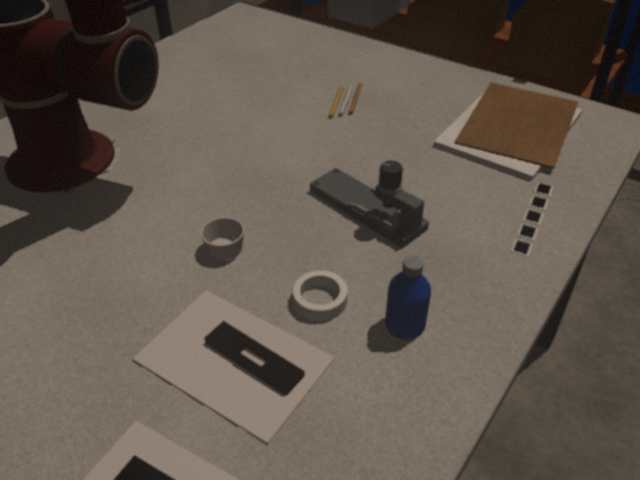

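View pics/d1.png

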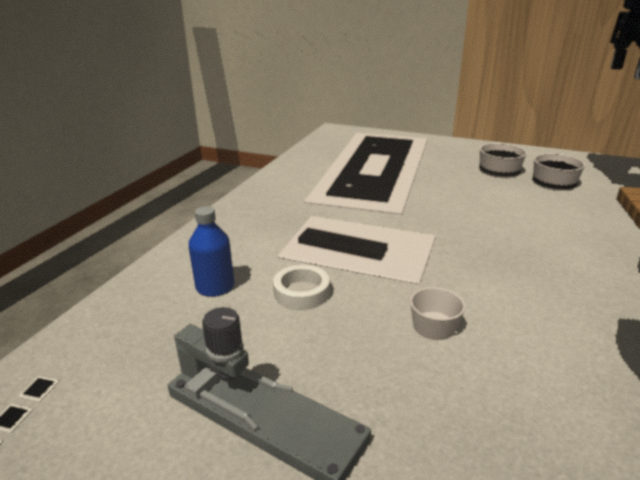

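The scene view shows the plate at (253,358) on the foam, the clamp around (370,205) with its knob at (390,175), the tub at (223,238), the tape at (320,295) and the bottle at (408,300). The side view shows the clamp close up: knob (222,330), bed (270,410), stop (200,385).

```bash
cat > m1.py <<'E'
from h import *
c=np.load('c1.npz')
def rect(P,n):
    r=cv2.minAreaRect((P[:,:2]*1000).astype(np.float32)); print(n,len(P),'c',np.round(r[0],1),'size',np.round(r[1],1),'ang',round(r[2],2),'z',np.round(np.nanmedian(P[:,2])*1000,1)); return r
for k,f,pb,cb,kb in (('s','fs',(195,315,310,400),(300,435,150,250),(370,410,155,195)),('e','fe',(290,395,222,265),(160,375,300,480),(195,250,300,365))):
    W=c[k];g=c[f].astype(int).sum(-1)
    def sub(b,m=None):
        s=np.s_[b[2]:b[3],b[0]:b[1]]; w=W[s]; mm=np.isfinite(w[...,2])
        if m is not None: mm&=m[s]
        return w[mm]
    print(k,'table z',np.nanmedian(sub((240,280,200,270) if k=='s' else (300,400,320,380))[:,2]))
    P=sub(pb,g<150); P=P[(P[:,2]>.010)&(P[:,2]<.022)]
    r=rect(P,'plate top'); 
    Q=P[np.abs(P[:,2]-np.median(P[:,2]))<.003]; print(' mean',Q.mean(0))
    P=sub(cb); rect(P[(P[:,2]>.0155)&(P[:,2]<.0235)],'bed'); 
    A=P[(P[:,2]>.070)&(P[:,2]<.079)]; rect(A,'arm top')
    K=sub(kb);K=K[K[:,2]>.09]; T=K[K[:,2]>.117]; rect(T,'knob top'); (x,y),R=cv2.minEnclosingCircle((T[:,:2]*1000).astype(np.float32)); print('circ',x,y,R)
    # cylinder side fit
    from scipy.optimize import least_squares
    S=K[(K[:,2]<.113)&(K[:,2]>.09)]
    q=least_squares(lambda p:np.hypot(S[:,0]-p[0],S[:,1]-p[1])-.018,T[:,:2].mean(0),loss='soft_l1',f_scale=.001); print('knob axis',q.x,len(S),np.std(q.fun))
    for n,b,h in (('tub',(195,250,210,265) if k=='s' else (405,470,285,340),.03),('tape',(285,355,265,325)if k=='s' else (268,335,262,312),.02),('bottle',(380,435,255,340)if k=='s' else (185,238,205,297),.05)):
        P=sub(b);P=P[P[:,2]>h]; (x,y),R=cv2.minEnclosingCircle((P[:,:2]*1000).astype(np.float32)); print(n,round(x),round(y),round(R))
E
python3 m1.py
```

```text
s table z -0.00021544402601714197
plate top 2287 c [ 641.2 -161.2] size [ 40.2 149.4] ang 88.71 z 16.4
 mean [ 0.64491572 -0.16187434  0.01645431]
bed 2344 c [592.6 212.1] size [ 71.9 227.8] ang 79.91 z 19.4
arm top 400 c [661.2 198.7] size [32.9 87.7] ang 85.62 z 74.7
knob top 230 c [640.  204.3] size [34.2 36.1] ang 62.61 z 119.4
circ 639.63671875 204.60621643066406 19.908525466918945
knob axis [0.63939335 0.20510407] 260 0.0012898761357196568
tub 452 -11 37
tape 651 -14 42
bottle 782 16 30
e table z -0.0010625796415292266
plate top 946 c [ 636.9 -152.6] size [ 36.9 145.8] ang 88.67 z 14.7
 mean [ 0.63423578 -0.15113089  0.01472554]
bed 8927 c [577.3 147. ] size [219.5 227.2] ang 78.53 z 18.7
arm top 823 c [659.8 208.8] size [32.7 87.1] ang 79.8 z 74.6
knob top 629 c [638.  209.5] size [34.6 35. ] ang 14.07 z 119.1
circ 638.6372680664062 210.07142639160156 18.609310150146484
knob axis [0.63818291 0.20921435] 666 0.0008285193693790308
tub 449 -7 37
tape 650 -11 43
bottle 779 25 30
```

```bash
cat >> h.py <<'E'
from scipy.spatial.transform import Rotation as Ro
def pose():
    o=ctrl.get_obs(); R=Ro.from_rotvec(o['tool_rot']).as_matrix(); return o,np.array(o['tool_pos']),R
def go(target,heading=None):
    """shift in tool axes (cm) to target, then turn (deg) about tool z to heading (deg of tool x in world)"""
    o,p,R=pose(); h=np.degrees(np.arctan2(R[1,0],R[0,0])); s=R.T@(np.array(target)-p)*100
    print('t',round(o['t'],2),'pos',p.round(4),'head',h.round(2),'q6',round(np.degrees(o['q'][5]),1),'tilt',R[:,2].round(3),'F',np.round(o['contact_force'],1),'T',np.round(o['wrist_torque'],2),'op',round(o['opening'],4),'grip',round(o['grip_force'],1))
    print('shift cm',s.round(2),'turn',None if heading is None else round((h-heading+180)%360-180,2))
E
python3 - <<'E'
from h import *
go([.606,-.158,.25],178.7)
d=grab('wrist'); o,p,R=pose(); T=np.array(d['cam_to_world']); print('cam in tool',R.T@(T[:3,3]-p), (R.T@T[:3,:3]).round(2).tolist())
E
```

```text
t 0.1 pos [ 0.2176 -0.5853  0.2488] head 20.39 q6 -6.8 tilt [-0.     0.002 -1.   ] F [-0.8  0.3 -0.3] T [-0.03  0.03 -0.01] op 0.0855 grip 0.0
shift cm [ 5.129e+01 -2.652e+01 -5.000e-02] turn -158.31
cam in tool [ 0.07894233 -0.00070321 -0.12260163] [[0.0, -0.95, -0.31], [1.0, 0.0, -0.0], [0.0, -0.31, 0.95]]
```

Request:
{"fn": "send_rows", "kwargs": {
  "rows": [
    [8.5,[5.13,-2.65,0],0],
    [8.5,[5.13,-2.65,0],0],
    [8.5,[5.13,-2.65,0],0],
    [8.5,[5.13,-2.65,0],0],
    [8.5,[5.13,-2.65,0],0],
    [8.5,[5.13,-2.65,0],0],
    [8.5,[5.13,-2.65,0],0],
    [8.5,[5.13,-2.65,0],0],
    [8.5,[5.13,-2.65,0],0],
    [8.5,[5.13,-2.65,0],0]
  ]
}}

```text
t: 1.4
tool_pos: [0.6072, -0.1571, 0.2497]
tool_rot: [3.092, 0.556, -0.001]
contact_force: [1.0, -0.7, -0.1]
opening: 0.0852
grip_force: 0.0
```

Request:
{"fn": "send_rows", "kwargs": {
  "rows": [
    [8.5,[0,0,0],-10.5],
    [8.5,[0,0,0],-10.5],
    [8.5,[0,0,0],-10.5],
    [8.5,[0,0,0],-10.5],
    [8.5,[0,0,0],-10.5],
    [8.5,[0,0,0],-10.5],
    [8.5,[0,0,0],-10.5],
    [8.5,[0,0,0],-10.5]
  ]
}}

```text
t: 2.4
tool_pos: [0.606, -0.1586, 0.2494]
tool_rot: [-1.918, -2.487, 0.0]
contact_force: [-0.2, -0.2, -0.2]
opening: 0.085
grip_force: 0.0
```

Request:
{"fn": "send_rows", "kwargs": {
  "rows": [
    [8.5,[0,0,0],-10.5],
    [8.5,[0,0,0],-10.5],
    [8.5,[0,0,0],-10.5],
    [8.5,[0,0,0],-10.5],
    [8.5,[0,0,0],-10.5],
    [8.5,[0,0,0],-10.5],
    [8.5,[0,0,0],-10.5],
    [8.5,[0,0,0],0],
    [8.5,[0,0,0],0]
  ]
}}

```text
t: 3.52
tool_pos: [0.6061, -0.1587, 0.2497]
tool_rot: [-0.062, -3.141, -0.0]
contact_force: [-0.5, 0.3, -0.4]
opening: 0.0849
grip_force: 0.0
```

```bash
cat > m2.py <<'E'
from h import *
d=grab('wrist','w1.png'); W=cloud(d); g=d['frame'].astype(int).sum(-1)
near=np.hypot(W[...,0]-.641,W[...,1]+.158)<.11
m=near&(g<170)&(W[...,2]>.008)&(W[...,2]<.024)
n,l,st,_=cv2.connectedComponentsWithStats(m.astype(np.uint8)); i=1+st[1:,4].argmax(); P=W[l==i]
r=cv2.minAreaRect((P[:,:2]*1000).astype(np.float32)); print(r,np.median(P[:,2]),st[i], P.min(0),P.max(0))
go([.606,-.158,.25],178.7)
E
python3 m2.py
```

```text
((638.4116821289062, -157.63385009765625), (38.533233642578125, 148.7665557861328), 88.69586181640625) 0.014914921072731069 [ 306  156   43  151 5201] [ 0.56364541 -0.17813951  0.00807228] [ 0.71277725 -0.13683125  0.01747984]
t 3.58 pos [ 0.6062 -0.1587  0.2498] head 177.77 q6 -109.2 tilt [-0.  0. -1.] F [ 0.1 -0.6 -0.1] T [ 0.03 -0.05  0.03] op 0.0852 grip 0.0
shift cm [ 0.02  0.07 -0.02] turn -0.93
```

View pics/w1.png

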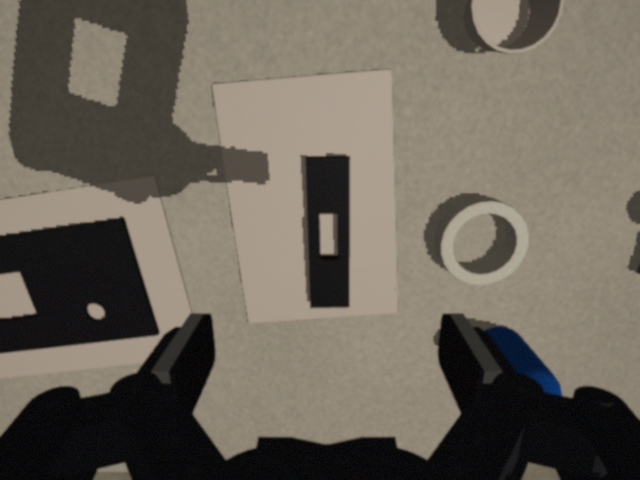

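The wrist view shows the plate at (327,231) on the foam, below the open fingers, with the tape at (485,242) well clear.

Request:
{"fn": "send_rows", "kwargs": {
  "rows": [
    [8.5,[0.27,-0.07,4],-0.93],
    [8.5,[0,0,5],0],
    [8.5,[0,0,5],0],
    [8.5,[0,0,4],0],
    [8.5,[0,0,2],0],
    [8.5,[0,0,1.5],0],
    [8.5,[0,0,0.8],0],
    [8.5,[0,0,0.4],0],
    [8.5,[0,0,0],0],
    [8.5,[0,0,0],0]
  ]
}}

```text
t: 4.82
tool_pos: [0.6042, -0.1596, 0.024]
tool_rot: [0.032, 3.14, -0.001]
contact_force: [-0.3, 0.9, 0.2]
opening: 0.0851
grip_force: 0.0
```

Request:
{"fn": "send_rows", "kwargs": {
  "rows": [
    [3.5,[0,0,0],0],
    [3.5,[0,0,0],0],
    [3.5,[0,0,0],0],
    [3.5,[0,0,0],0],
    [3.5,[0,0,0],0],
    [3.5,[0,0,0],0]
  ],
  "newtons": 40
}}

```text
t: 5.58
tool_pos: [0.6039, -0.1595, 0.0235]
tool_rot: [0.032, 3.141, -0.0]
contact_force: [1.3, 1.0, 3.5]
opening: 0.0389
grip_force: 42.4
```

```bash
python3 -c "
from h import *
go([.6035,-.1575,.022],178.7)"
```

```text
t 5.58 pos [ 0.6039 -0.1595  0.0235] head 178.81 q6 -110.4 tilt [ 0.001 -0.    -1.   ] F [1.3 1.  3.5] T [0.06 0.05 0.03] op 0.0389 grip 42.4
shift cm [0.05 0.2  0.15] turn 0.11
```

Request:
{"fn": "send_rows", "kwargs": {
  "rows": [
    [3.5,[0,0,-0.5],0],
    [3.5,[0,0,-2],0],
    [3.5,[0,0,-4],0],
    [3.5,[0,0,-5],0],
    [3.5,[0,0,-4],0],
    [3.5,[0,0,-2.5],0],
    [3.5,[0,0,0],0]
  ],
  "newtons": 60
}}

```text
t: 6.45
tool_pos: [0.6049, -0.1599, 0.2069]
tool_rot: [0.032, 3.136, -0.004]
contact_force: [0.5, -0.1, -1.9]
opening: 0.0379
grip_force: 61.3
```

Request:
{"fn": "send_rows", "kwargs": {
  "rows": [
    [3.5,[0.9,2.4,0],0],
    [3.5,[1.7,4.6,0],0],
    [3.5,[1.7,4.6,0],0],
    [3.5,[1.7,4.6,0],0],
    [3.5,[1.7,4.6,0],0],
    [3.5,[1.7,4.6,0],0],
    [3.5,[1.7,4.6,0],0],
    [3.5,[1.7,4.6,0],0],
    [3.5,[1.1,3,0],0],
    [3.5,[0.7,2.0,0],0]
  ]
}}

```text
t: 7.7
tool_pos: [0.4628, 0.2413, 0.2006]
tool_rot: [-0.029, -3.137, 0.001]
contact_force: [-0.3, -0.2, -1.0]
opening: 0.0384
grip_force: 61.3
```

Request:
{"fn": "send_rows", "kwargs": {
  "rows": [
    [3.5,[0,0,0],4.5],
    [3.5,[0,0,0],4.4],
    [3.5,[0,0,0],0],
    [3.5,[0,0,0],0]
  ]
}}

```text
t: 8.2
tool_pos: [0.4647, 0.2396, 0.2018]
tool_rot: [-0.274, -3.128, 0.001]
contact_force: [0.0, -1.0, -2.2]
opening: 0.0385
grip_force: 61.3
```

```bash
cat > m3.py <<'E'
from h import *
d=grab('wrist','w2.png'); W=cloud(d); g=d['frame'].astype(int).sum(-1)
o,p,R=pose(); go([.467,.237,.2],169.9)
L=(W-p)@R
m=(np.abs(L[...,1])<.04)&(L[...,2]>-.002)&(L[...,2]<.03)&(L[...,0]<.1)
P=L[m]; r=cv2.minAreaRect((P[:,:2]*1000).astype(np.float32)); print('plate in tool',r,np.median(P[:,2]),len(P))
np.savez('c2.npz',W=W,L=L,f=d['frame'],p=p,R=R)
C=W[np.isfinite(W[...,2])]
K=C[(np.hypot(C[:,0]-.639,C[:,1]-.206)<.03)&(C[:,2]>.117)]
K=K[K[:,2]<.124]; print('knob top',len(K),cv2.minEnclosingCircle((K[:,:2]*1000).astype(np.float32)) if len(K) else 0)
B=C[(np.hypot(C[:,0]-.592,C[:,1]-.212)<.13)&(C[:,2]>.015)&(C[:,2]<.0235)]
print('bed',cv2.minAreaRect((B[:,:2]*1000).astype(np.float32)),len(B),np.median(B[:,2]))
E
python3 m3.py
```

```text
t 8.25 pos [0.465  0.2396 0.2022] head 169.97 q6 -60.9 tilt [-0.001 -0.    -1.   ] F [-0.6 -0.4 -1.9] T [-0.04  0.02 -0.01] op 0.0381 grip 61.3
shift cm [-0.24 -0.22  0.21] turn 0.07
plate in tool ((-9.56313705444336, 0.7471122741699219), (65.571533203125, 99.5704116821289), 88.70020294189453) 0.009109274400845096 21137
knob top 0 0
bed ((627.0037231445312, 212.61395263671875), (36.12091827392578, 61.85741424560547), 79.90176391601562) 1832 0.018802195908714653
```

View pics/w2.png

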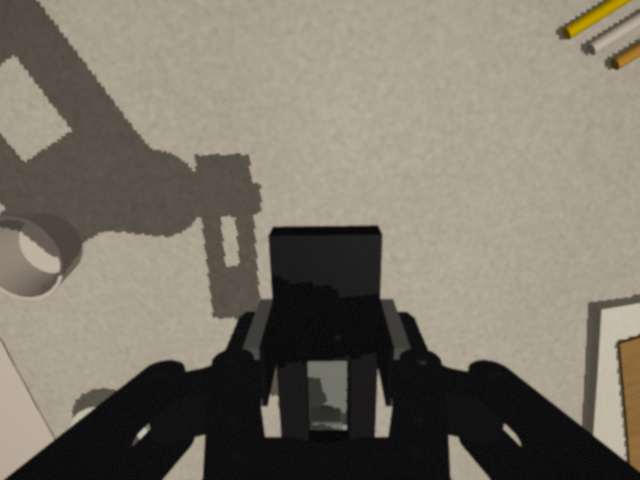

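The wrist view shows the held plate (near end at 325,230) hiding the clamp, so I'll line plate and clamp up in the fixed cameras instead.

Request:
{"fn": "send_rows", "kwargs": {
  "rows": [
    [3.5,[-0.21,-0.21,2],0.07],
    [3.5,[0,0,4],0],
    [3.5,[0,0,4],0],
    [3.5,[0,0,3],0],
    [3.5,[0,0,1.5],0],
    [3.5,[0,0,1],0],
    [3.5,[0,0,0],0],
    [3.5,[0,0,0],0],
    [3.5,[0,0,0],0]
  ]
}}

```text
t: 9.38
tool_pos: [0.4683, 0.2375, 0.0492]
tool_rot: [0.278, 3.127, 0.001]
contact_force: [0.1, -0.0, -1.8]
opening: 0.0384
grip_force: 61.2
```

```bash
cat > m4.py <<'E'
from h import *
import sys
go([.4667,.2372,.047],169.9)
a=np.radians(-10.1); ex=np.array([np.cos(a),np.sin(a)]); ey=np.array([-ex[1],ex[0]]); k0=np.array([.639,.2065])
for n in ('scene','side'):
    d=grab(n,sys.argv[1]+n+'.png'); W=cloud(d)
    np.savez(sys.argv[1]+n+'.npz',W=W,f=d['frame'])
    q=W[...,:2]-k0; X=q@ex*1000; Y=q@ey*1000; Z=W[...,2]*1000; g=d['frame'].astype(int).sum(-1)
    K=(np.hypot(X,Y)<25)&(Z>117)&(Z<124); print(n,'knob',cv2.minEnclosingCircle(np.stack([X[K],Y[K]],-1).astype(np.float32)))
    pl=(np.abs(Y)<35)&(X>-140)&(X<-30)&(Z>33)&(Z<48)&(g<130)
    print('plate top',pl.sum(),np.median(Z[pl]))
    for x in range(-135,-20,10):
        s=np.abs(X-x)<5; b=s&(np.abs(Y)<50)&(Z>15)&(Z<23); t=s&pl
        if b.sum()>5: print(x,'bed y',Y[b].min().round(1),Y[b].max().round(1),'plate', (Y[t].min().round(1),Y[t].max().round(1),np.median(Z[t]).round(1)) if t.sum()>5 else '')
    if pl.sum(): print('front',np.percentile(X[pl],[99,100]))
    f=cv2.resize(d['frame'][130:270,270:450] if n=='scene' else d['frame'][290:480,150:400],None,fx=3,fy=3,interpolation=cv2.INTER_CUBIC); cv2.imwrite('pics/'+sys.argv[1]+n+'_c.png',f[:600,:800,::-1])
E
python3 m4.py a
```

```text
t 9.38 pos [0.4683 0.2375 0.0492] head 169.85 q6 -61.1 tilt [ 0.002  0.001 -1.   ] F [ 0.1 -0.  -1.8] T [0.03 0.04 0.  ] op 0.0384 grip 61.2
shift cm [ 0.15 -0.06  0.22] turn -0.05
scene knob ((2.7491726875305176, -2.449601888656616), 19.520885467529297)
plate top 665 40.54223892699005
-135 bed y -37.6 16.9 plate (np.float64(-23.4), np.float64(17.4), np.float64(39.9))
-125 bed y -36.8 -10.9 plate (np.float64(-23.1), np.float64(15.4), np.float64(39.9))
-115 bed y -38.8 -12.6 plate (np.float64(-24.1), np.float64(16.5), np.float64(40.9))
-105 bed y -38.3 -11.4 plate (np.float64(-25.6), np.float64(17.7), np.float64(40.6))
-95 bed y -39.8 -12.5 plate (np.float64(-22.9), np.float64(17.0), np.float64(40.6))
-85 bed y -38.0 -11.5 plate (np.float64(-23.5), np.float64(17.2), np.float64(40.9))
-75 bed y -38.2 35.8 plate (np.float64(-24.3), np.float64(18.5), np.float64(40.8))
-65 bed y -37.1 31.0 plate (np.float64(-22.5), np.float64(18.0), np.float64(39.7))
-55 bed y -36.9 26.8 plate 
-45 bed y -37.5 22.9 plate 
-35 bed y -37.9 22.1 plate 
-25 bed y -38.0 17.1 plate 
front [-60.46463161 -58.75642634]
side knob ((-1.4001970291137695, 2.317732095718384), 18.459365844726562)
plate top 12 36.375645968915265
-135 bed y 14.6 38.8 plate (np.float64(20.6), np.float64(22.0), np.float64(36.4))
-125 bed y 15.0 38.3 plate 
-115 bed y -10.4 38.4 plate 
-105 bed y 15.5 38.4 plate 
-95 bed y 15.7 38.1 plate 
-85 bed y 15.9 37.9 plate 
-75 bed y 15.8 38.2 plate 
-65 bed y 15.6 38.4 plate 
-55 bed y -21.7 38.4 plate 
-45 bed y -31.7 38.1 plate 
-35 bed y -32.3 38.2 plate 
-25 bed y -32.5 38.3 plate 
front [-135.89636215 -135.78799263]
```

View pics/aside_c.png

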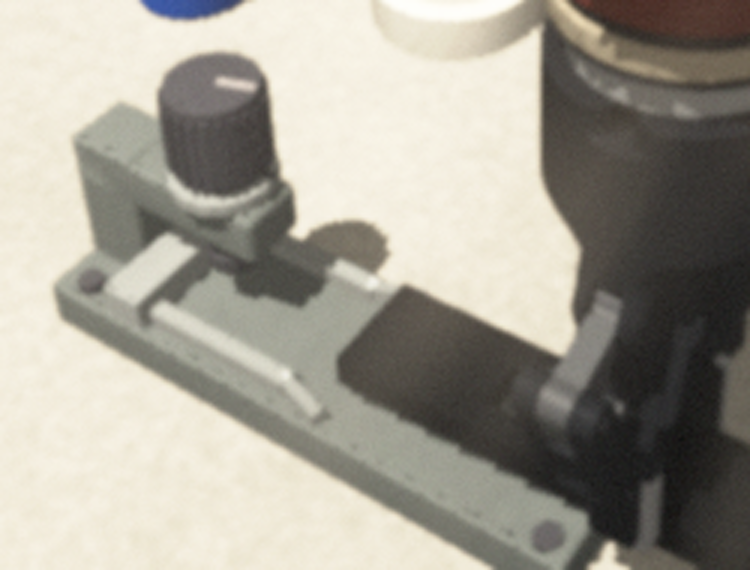

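The side crop shows the held plate (front edge 340–405, 290–370) over the bed ahead of the flared rails (320,410)/(375,285), roughly in line; knob at (215,125). I'll check its line in the side camera too.

```bash
python3 - <<'E'
from h import *
a=np.radians(-10.1); ex=np.array([np.cos(a),np.sin(a)]); ey=np.array([-ex[1],ex[0]]); k0=np.array([.639,.2065])
for n in ('scene','side'):
    c=np.load('a'+n+'.npz'); W=c['W']
    q=W[...,:2]-k0; X=q@ex*1000; Y=q@ey*1000; Z=W[...,2]*1000
    for x in range(-120,-40,10):
        s=(np.abs(X-x)<5)&(np.abs(Y)<32)&(Z>30)&(Z<50)
        if s.sum()>4: print(n,x,s.sum(),np.percentile(Y[s],[0,3,97,100]).round(1),np.median(Z[s]).round(1))
    # bed edges fit line
    B=(X>-150)&(X<-10)&(Z>15)&(Z<23)&(np.abs(Y)<50)
    sgn=-1 if n=='scene' else 1
    xs=np.arange(-150 if n=='scene' else -120,-10,5); e=np.array([ (sgn*np.percentile(sgn*Y[B&(np.abs(X-x)<2.5)],98)) for x in xs if (B&(np.abs(X-x)<2.5)).sum()>10])
    xx=[x for x in xs if (B&(np.abs(X-x)<2.5)).sum()>10]; f=np.polyfit(xx,e,1); print(n,'edge slope deg',np.degrees(f[0]),'at -50',np.polyval(f,-50))
E
```

```text
scene -120 68 [-24.1 -23.2  15.8  18.8] 40.3
scene -110 85 [-23.1 -22.4  16.   19.2] 40.7
scene -100 96 [-25.6 -22.   16.5  19.2] 40.6
scene -90 97 [-23.4 -22.3  17.3  19.5] 40.6
scene -80 97 [-24.1 -22.8  17.5  18.5] 40.6
scene -70 93 [-24.3 -22.7  16.4  18.6] 40.5
scene -60 109 [-23.1 -21.5  17.9  19.6] 37.0
scene edge slope deg 0.05585354267074518 at -50 -36.47412314263157
side -120 279 [-18.5 -17.4  22.   22.7] 39.4
side -110 386 [-19.8 -17.5  21.9  22.3] 39.7
side -100 371 [-18.7 -17.2  22.1  23. ] 39.8
side -90 360 [-18.5 -17.1  22.3  22.9] 39.9
side -80 342 [-18.7 -16.8  22.3  22.9] 39.9
side -70 347 [-18.5 -16.2  22.5  23.2] 39.9
side -60 77 [-18.5 -16.7  22.3  22.5] 39.8
side edge slope deg -0.055434817186268096 at -50 37.69913696822837
```

Request:
{"fn": "send_rows", "kwargs": {
  "rows": [
    [3.5,[0,0.19,0],0.9],
    [3.5,[0,0,0.3],0],
    [3.5,[0,0,0.3],0],
    [3.5,[0,0,0.1],0],
    [3.5,[0,0,0],0],
    [3.5,[0,0,0],0]
  ]
}}

```text
t: 10.22
tool_pos: [0.4678, 0.239, 0.041]
tool_rot: [0.303, 3.127, 0.0]
contact_force: [0.2, 0.0, -1.4]
opening: 0.0381
grip_force: 61.2
```

```bash
python3 m4.py b | grep -v bed; python3 - <<'E'
from h import *
a=np.radians(-10.1); ex=np.array([np.cos(a),np.sin(a)]); ey=np.array([-ex[1],ex[0]]); k0=np.array([.639,.2065])
for n in ('scene','side'):
    W=np.load('b'+n+'.npz')['W']
    q=W[...,:2]-k0; X=q@ex*1000; Y=q@ey*1000; Z=W[...,2]*1000
    for x in range(-120,-50,10):
        s=(np.abs(X-x)<5)&(np.abs(Y)<32)&(Z>27)&(Z<45)
        if s.sum()>4: print(n,x,s.sum(),np.percentile(Y[s],[0,3,97,100]).round(1),np.median(Z[s]).round(1))
E
```

```text
t 10.22 pos [0.4678 0.239  0.041 ] head 168.95 q6 -60.0 tilt [ 0. -0. -1.] F [ 0.2  0.  -1.4] T [-0.04  0.05 -0.05] op 0.0381 grip 61.2
shift cm [ 0.08 -0.2  -0.6 ] turn -0.95
scene knob ((1.2406888008117676, -1.0098657608032227), 19.320417404174805)
plate top 195 33.73152179275163
front [-62.25119624 -61.73413476]
side knob ((-1.4213874340057373, 2.4096779823303223), 18.34104347229004)
plate top 0 nan
scene -120 60 [-24.5 -23.1  17.8  19.9] 32.2
scene -110 80 [-23.3 -22.3  17.3  17.9] 32.5
scene -100 83 [-23.3 -21.8  17.2  20.8] 32.4
scene -90 80 [-21.8 -21.4  16.7  17.7] 32.4
scene -80 88 [-23.3 -21.9  18.1  19.4] 32.4
scene -70 79 [-22.9 -21.8  17.   19.8] 32.5
scene -60 67 [-23.1 -22.7  17.2  29.9] 31.1
side -120 251 [-18.  -16.8  22.6  23.1] 31.6
side -110 344 [-18.3 -16.7  22.2  22.9] 31.8
side -100 341 [-19.2 -16.5  22.2  23. ] 31.9
side -90 333 [-18.9 -16.8  22.3  23.2] 31.8
side -80 323 [-20.  -16.8  22.1  22.7] 31.9
side -70 307 [-18.1 -16.4  22.1  22.9] 31.7
side -60 57 [-17.7 -17.   21.6  22. ] 31.7
  return _methods._mean(a, axis=axis, dtype=dtype,
  ret = ret.dtype.type(ret / rcount)
```

Request:
{"fn": "send_rows", "kwargs": {
  "rows": [
    [3.5,[0,0.02,0.08],0],
    [3.5,[0,0,0.05],0],
    [3.5,[0,0,0],0],
    [3.5,[0,0,0],0]
  ]
}}

```text
t: 10.82
tool_pos: [0.4679, 0.2393, 0.0398]
tool_rot: [0.303, 3.127, 0.0]
contact_force: [-0.0, 0.5, -1.8]
opening: 0.0377
grip_force: 61.3
```

Request:
{"fn": "send_rows", "kwargs": {
  "rows": [
    [3.5,[0,0,0.05],0],
    [3.5,[0,0,0],0],
    [3.5,[0,0,0],0]
  ]
}}

```text
t: 11.2
tool_pos: [0.4679, 0.2393, 0.0396]
tool_rot: [0.303, 3.127, 0.0]
contact_force: [-2.3, -0.9, 3.8]
opening: 0.0385
grip_force: 61.8
```

Request:
{"fn": "send_rows", "kwargs": {
  "rows": [
    [3.5,[0,0,0.05],0],
    [3.5,[0,0,0],0],
    [3.5,[0,0,0],0]
  ]
}}

```text
t: 11.58
tool_pos: [0.4679, 0.2393, 0.0395]
tool_rot: [-0.302, -3.127, 0.0]
contact_force: [-5.0, -1.3, 6.7]
opening: 0.0384
grip_force: 62.2
```

Request:
{"fn": "send_rows", "kwargs": {
  "rows": [
    [3.5,[0,0,-0.06],0],
    [3.5,[-0.4,0.007,0],0],
    [3.5,[-0.6,0.01,0],0],
    [3.5,[-0.6,0.01,0],0],
    [3.5,[-0.6,0.01,0],0],
    [3.5,[-0.6,0.01,0],0],
    [3.5,[-0.6,0.01,0],0],
    [3.5,[-0.3,0.005,0],0],
    [3.5,[0,0,0],0]
  ],
  "newtons": 40
}}

```text
t: 12.7
tool_pos: [0.5046, 0.233, 0.0396]
tool_rot: [0.303, 3.126, 0.001]
contact_force: [-2.8, 1.4, 4.1]
opening: 0.0377
grip_force: 61.9
```

```bash
cat > m5.py <<'E'
from h import *
import sys
go([.4667,.2372,.047],169.9)
a=np.radians(-10.1); ex=np.array([np.cos(a),np.sin(a)]); ey=np.array([-ex[1],ex[0]]); k0=np.array([.639,.2065])
for n in ('scene','side'):
    d=grab(n,sys.argv[1]+n+'.png'); W=cloud(d); np.savez(sys.argv[1]+n+'.npz',W=W,f=d['frame'])
    q=W[...,:2]-k0; X=q@ex*1000; Y=q@ey*1000; Z=W[...,2]*1000
    for x in range(-110,-10,10):
        s=(np.abs(X-x)<5)&(np.abs(Y)<32)&(Z>28.5)&(Z<40)
        if s.sum()>4: print(n,x,s.sum(),np.percentile(Y[s],[0,3,97,100]).round(1),np.median(Z[s]).round(1))
    f=cv2.resize(d['frame'][130:270,270:450] if n=='scene' else d['frame'][290:480,150:400],None,fx=3,fy=3,interpolation=cv2.INTER_CUBIC); cv2.imwrite('pics/'+sys.argv[1]+n+'_c.png',f[:600,:800,::-1])
E
python3 m5.py c
```

```text
t 12.7 pos [0.5046 0.233  0.0396] head 168.94 q6 -61.8 tilt [ 0.001  0.001 -1.   ] F [-2.8  1.4  4.1] T [ 0.    0.46 -0.05] op 0.0377 grip 61.9
shift cm [ 3.8  -0.31 -0.74] turn -0.96
scene -110 55 [-23.  -21.9  17.3  19.6] 30.8
scene -100 48 [-21.9 -21.5  18.8  19.7] 31.3
scene -90 54 [-23.5 -22.   18.4  19.3] 31.4
scene -80 57 [-22.6 -21.8  17.8  20.3] 31.7
scene -70 81 [-22.3 -21.2  18.   19.6] 31.2
scene -60 80 [-22.2 -21.3  18.7  25.4] 31.4
scene -50 82 [-22.2 -20.7  17.1  19.7] 31.3
scene -40 69 [-22.2 -21.6  11.8  15.7] 31.6
scene -30 69 [-21.9 -21.6  10.5  11.9] 31.6
scene -20 17 [-23.  -22.8   9.4  11.4] 31.3
side -110 15 [-8.4 -8.3 -5.5 -5.5] 30.2
side -90 37 [17.9 18.4 23.3 23.4] 30.4
side -80 126 [-17.7 -16.6  23.1  23.5] 30.6
side -70 263 [-18.  -16.7  22.2  24.1] 30.7
side -60 294 [-18.2 -16.5  22.3  23.4] 30.7
side -50 285 [-18.2 -16.4  22.3  23. ] 30.8
side -40 275 [-18.5 -16.3  22.2  22.8] 30.9
side -30 247 [-18.2 -16.6  22.2  23.2] 30.9
```

View pics/cside_c.png

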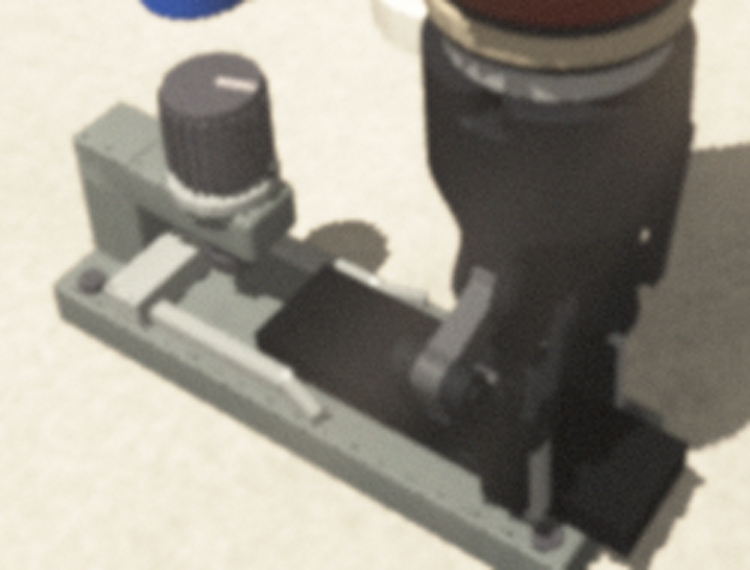

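The plate's front edge (260–325, 265–345) is now between the rails, with equal gaps on either side. I'll keep going and then creep.

Request:
{"fn": "send_rows", "kwargs": {
  "rows": [
    [3.5,[-0.3,0.005,-0.02],0],
    [3.5,[-0.5,0.008,0],0],
    [3.5,[-0.5,0.008,0],0],
    [3.5,[-0.5,0.008,0],0],
    [3.5,[-0.5,0.008,0],0],
    [3.5,[-0.5,0.008,0],0],
    [3.5,[-0.5,0.008,0],0],
    [3.5,[-0.3,0.005,0],0],
    [3.5,[0,0,0],0]
  ],
  "newtons": 40
}}

```text
t: 13.92
tool_pos: [0.5397, 0.2265, 0.0396]
tool_rot: [-0.302, -3.127, -0.0]
contact_force: [-2.6, 0.1, 4.7]
opening: 0.0384
grip_force: 62.0
```

```bash
python3 m5.py d | grep -v s[ci]
```

```text
t 13.93 pos [0.5397 0.2265 0.0396] head 168.95 q6 -63.5 tilt [-0.  0. -1.] F [-2.6  0.1  4.7] T [ 0.03  0.48 -0.04] op 0.0384 grip 62.0
shift cm [ 7.37 -0.35 -0.74] turn -0.95
```

View pics/dside_c.png

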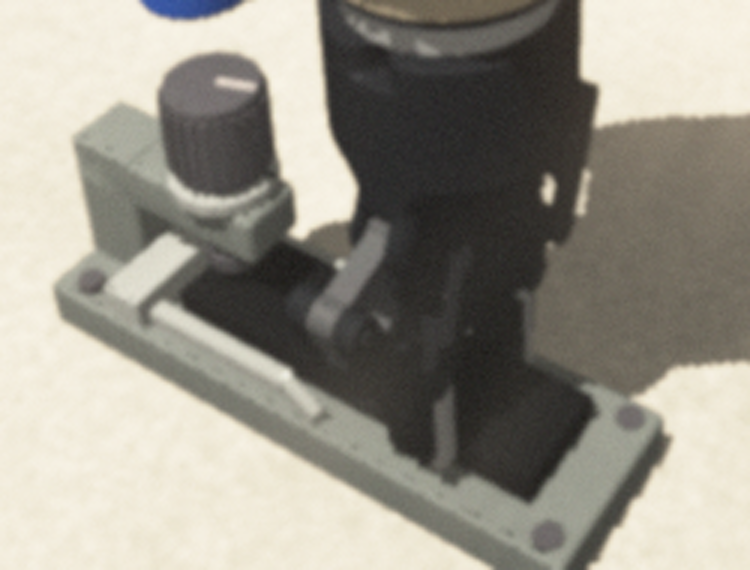

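The side crop shows the plate's front edge (183,300) about 8 mm short of the stop (150,320). I'll creep from here.

Request:
{"fn": "send_rows", "kwargs": {
  "rows": [
    [3.5,[-0.2,0.003,0],0],
    [3.5,[-0.2,0.003,0],0],
    [3.5,[-0.1,0.002,0],0],
    [3.5,[0,0,0],0]
  ]
}}

```text
t: 14.52
tool_pos: [0.5442, 0.2257, 0.0396]
tool_rot: [-0.302, -3.126, -0.0]
contact_force: [-4.3, 0.3, 6.3]
opening: 0.0382
grip_force: 62.1
```

Request:
{"fn": "send_rows", "kwargs": {
  "rows": [
    [3.5,[-0.05,0.001,0],0],
    [3.5,[-0.05,0.001,0],0],
    [3.5,[0,0,0],0]
  ]
}}

```text
t: 14.9
tool_pos: [0.545, 0.2256, 0.0396]
tool_rot: [-0.302, -3.126, -0.0]
contact_force: [-4.4, 0.6, 6.8]
opening: 0.0378
grip_force: 62.2
```

Request:
{"fn": "send_rows", "kwargs": {
  "rows": [
    [3.5,[-0.05,0.001,0],0],
    [3.5,[-0.05,0.001,0],0],
    [3.5,[0,0,0],0]
  ]
}}

```text
t: 15.28
tool_pos: [0.546, 0.2254, 0.0396]
tool_rot: [-0.302, -3.126, -0.0]
contact_force: [-5.0, 0.6, 7.1]
opening: 0.0383
grip_force: 62.2
```

Request:
{"fn": "send_rows", "kwargs": {
  "rows": [
    [3.5,[-0.05,0.001,-0.03],0],
    [3.5,[0,0,0],0],
    [3.5,[0,0,0],0]
  ]
}}

```text
t: 15.65
tool_pos: [0.5469, 0.2251, 0.0396]
tool_rot: [-0.303, -3.127, -0.0]
contact_force: [-3.4, 0.9, 3.1]
opening: 0.0379
grip_force: 61.9
```

Request:
{"fn": "send_rows", "kwargs": {
  "rows": [
    [3.5,[-0.05,0.001,0],0],
    [3.5,[0,0,0],0],
    [3.5,[0,0,0],0]
  ]
}}

```text
t: 16.02
tool_pos: [0.547, 0.2251, 0.0396]
tool_rot: [-0.302, -3.126, 0.0]
contact_force: [-5.2, 1.8, 4.5]
opening: 0.0385
grip_force: 62.0
```

Request:
{"fn": "send_rows", "kwargs": {
  "rows": [
    [3.5,[-0.05,0.001,0],0],
    [3.5,[0,0,0],0],
    [3.5,[0,0,0],0]
  ]
}}

```text
t: 16.4
tool_pos: [0.5471, 0.2251, 0.0396]
tool_rot: [-0.302, -3.124, 0.0]
contact_force: [-6.2, 1.2, 6.4]
opening: 0.0383
grip_force: 62.1
```

```bash
python3 - <<'E'
from h import *
go([.5471,.2251,.0396])
d=grab('side'); f=cv2.resize(d['frame'][350:420,155:275],None,fx=6,fy=6,interpolation=cv2.INTER_CUBIC); cv2.imwrite('pics/stop.png',cv2.convertScaleAbs(f[:,:,::-1],alpha=1.6))
E
```

```text
t 16.4 pos [0.5471 0.2251 0.0396] head 168.94 q6 -63.8 tilt [-0.003  0.    -1.   ] F [-6.2  1.2  6.4] T [0.3  1.09 0.03] op 0.0383 grip 62.1
shift cm [-0.  0.  0.] turn None
```

View pics/stop.png

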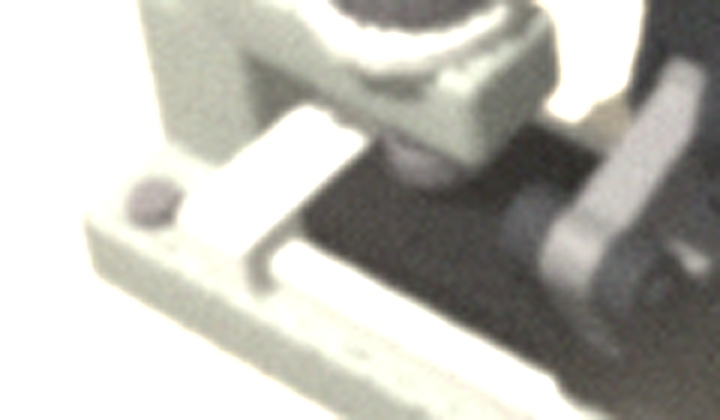

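The crop shows the plate's end edge (303,215)–(385,145) against the stop's face, with a clear gap between the pad and the plate top. The TCP has stopped advancing, so the plate is home. Now I'll release it and rise.

Request:
{"fn": "send_rows", "kwargs": {
  "rows": [
    [3.5,[0.04,0,-0.03],0],
    [3.5,[0,0,0],0],
    [6,[0,0,0],0],
    [6,[0,0,0],0],
    [8.5,[0,0,0],0],
    [8.5,[0,0,0],0],
    [8.5,[0,0,0],0]
  ]
}}

```text
t: 17.32
tool_pos: [0.5478, 0.225, 0.0402]
tool_rot: [0.303, 3.127, 0.0]
contact_force: [-0.5, 0.7, -0.4]
opening: 0.0848
grip_force: 0.0
```

Request:
{"fn": "send_rows", "kwargs": {
  "rows": [
    [8.5,[0,0,-1],0],
    [8.5,[0,0,-2],0],
    [8.5,[0,0,-3],0],
    [8.5,[0,0,-4],0],
    [8.5,[0,0,-4],0],
    [8.5,[0,0,-2.5],0],
    [8.5,[0,0,0],0],
    [8.5,[0,0,0],0]
  ]
}}

```text
t: 18.32
tool_pos: [0.5472, 0.2249, 0.2046]
tool_rot: [-0.302, -3.126, 0.0]
contact_force: [0.0, -0.8, 0.1]
opening: 0.0849
grip_force: 0.0
```

```bash
cat > m6.py <<'E'
from h import *
import sys
go([.638,.2091,.205],169)
a=np.radians(-10.1); ex=np.array([np.cos(a),np.sin(a)]); ey=np.array([-ex[1],ex[0]]); k0=np.array([.638,.2091])
for n in ('scene','side','wrist'):
    d=grab(n,sys.argv[1]+n+'.png'); W=cloud(d); g=d['frame'].astype(int).sum(-1)
    q=W[...,:2]-k0; X=q@ex*1000; Y=q@ey*1000; Z=W[...,2]*1000
    s=(np.abs(Y)<25)&(X>-150)&(X<18)&(Z>27.5)&(Z<36)
    P=np.stack([X[s],Y[s]],-1).astype(np.float32); print(n,s.sum(),cv2.minAreaRect(P) if len(P) else 0,np.percentile(P[:,0],[0,1]) if len(P) else 0)
    K=(np.hypot(X,Y)<25)&(Z>116)&(Z<124); print(' knob',cv2.minEnclosingCircle(np.stack([X[K],Y[K]],-1).astype(np.float32)) if K.sum() else 0)
E
python3 m6.py e
```

```text
t 18.32 pos [0.5472 0.2249 0.2046] head 168.95 q6 -63.8 tilt [-0.001 -0.    -1.   ] F [ 0.  -0.8  0.1] T [-0.02  0.05 -0.08] op 0.0849 grip 0.0
shift cm [-9.21  0.19 -0.05] turn -0.05
scene 983 ((-56.85917663574219, -2.764049530029297), (149.4437255859375, 44.45396041870117), 0.0015006216708570719) [-131.58151245 -130.08640808]
 knob ((2.854815721511841, -3.441265344619751), 19.679935455322266)
side 3756 ((-57.328407287597656, -0.08757400512695312), (42.615604400634766, 150.1397247314453), 89.64775848388672) [-132.42732239 -131.60495529]
 knob ((-0.12407207489013672, 0.20583391189575195), 18.69352912902832)
wrist 6760 ((-56.990535736083984, -0.6206607818603516), (48.47713851928711, 149.87489318847656), 89.99217987060547) [-131.93011475 -131.22177582]
 knob ((-0.3619041442871094, 0.4331803321838379), 18.225101470947266)
```

The plate is home: its centre is at -57 mm in all cameras, and the wrist and side cameras agree on the knob axis. Next I'll go over the knob.

Request:
{"fn": "send_rows", "kwargs": {
  "rows": [
    [8.5,[-2.3,0.05,0],0],
    [8.5,[-4.6,0.09,0],0],
    [8.5,[-2.31,0.05,0],0],
    [8.5,[0,0,0],-10],
    [8.5,[0,0,0],-10],
    [8.5,[0,0,0],-10],
    [8.5,[0,0,0],-10],
    [8.5,[0,0,0],0],
    [8.5,[0,0,0],0]
  ]
}}

```text
t: 19.6
tool_pos: [0.6381, 0.2091, 0.2043]
tool_rot: [0.781, -3.042, -0.0]
contact_force: [0.2, 1.2, 0.6]
opening: 0.0852
grip_force: 0.0
```

```bash
python3 m6.py f|grep -v 19.; python3 -c "
from h import *
go([.638,.2091,.107])"
```

```text
shift cm [ 0.01  0.   -0.07] turn 39.81
 knob ((-0.47930237650871277, 0.5735186338424683), 18.592248916625977)
t 19.75 pos [0.6384 0.2092 0.2049] head -151.12 q6 -107.1 tilt [-0. -0. -1.] F [-0.4 -0.2 -0.4] T [ 0.02 -0.03 -0.04] op 0.085 grip 0.0
shift cm [0.03 0.01 9.79] turn None
```

Request:
{"fn": "send_rows", "kwargs": {
  "rows": [
    [8.5,[0,0,2],0],
    [8.5,[0,0,3],0],
    [8.5,[0,0,2.5],0],
    [8.5,[0,0,1.5],0],
    [8.5,[0,0,0.75],0],
    [8.5,[0,0,0],0]
  ]
}}

```text
t: 20.5
tool_pos: [0.6384, 0.2092, 0.1073]
tool_rot: [0.785, -3.041, -0.0]
contact_force: [0.5, -0.1, 0.0]
opening: 0.0847
grip_force: 0.0
```

Request:
{"fn": "send_rows", "kwargs": {
  "rows": [
    [3,[0,0,0],0],
    [3,[0,0,0],0],
    [3,[0,0,0],0],
    [3,[0,0,0],0],
    [3,[0,0,0],0],
    [3,[0,0,0],0]
  ],
  "newtons": 60
}}

```text
t: 21.25
tool_pos: [0.6392, 0.2089, 0.1089]
tool_rot: [-0.785, 3.04, -0.001]
contact_force: [1.1, -3.6, 5.9]
opening: 0.0344
grip_force: 60.1
```

```bash
python3 -c "
from h import *
go([.638,.2091,.107])"
```

```text
t 21.25 pos [0.6392 0.2089 0.1089] head -151.05 q6 -107.1 tilt [ 0.002 -0.001 -1.   ] F [ 1.1 -3.6  5.9] T [-0.51  0.1   0.09] op 0.0344 grip 60.1
shift cm [0.09 0.08 0.19] turn None
```

Request:
{"fn": "send_rows", "kwargs": {
  "rows": [
    [3,[0,0,-0.1],0],
    [3,[0,0,0],8],
    [3,[0,0,0],8],
    [3,[0,0,0],8],
    [3,[0,0,0],8],
    [3,[0,0,0],8],
    [3,[0,0,0],8]
  ]
}}

```text
t: 22.12
tool_pos: [0.6392, 0.2086, 0.1089]
tool_rot: [0.526, 3.095, -0.001]
contact_force: [2.5, -3.6, 2.7]
opening: 0.0345
grip_force: 60.0
```

```bash
python3 -c "
from h import *
go([.638,.2091,.107])
d=grab('side','g.png')
f=cv2.resize(d['frame'][290:420,155:275],None,fx=4,fy=4,interpolation=cv2.INTER_CUBIC); cv2.imwrite('pics/g_c.png',cv2.convertScaleAbs(f[:,:,::-1],alpha=1.6))"
```

```text
t 22.12 pos [0.6392 0.2086 0.1089] head 160.71 q6 -58.9 tilt [ 0.002 -0.001 -1.   ] F [ 2.5 -3.6  2.7] T [-0.57 -0.37  0.17] op 0.0345 grip 60.0
shift cm [0.13 0.01 0.19] turn None
```

View pics/g_c.png

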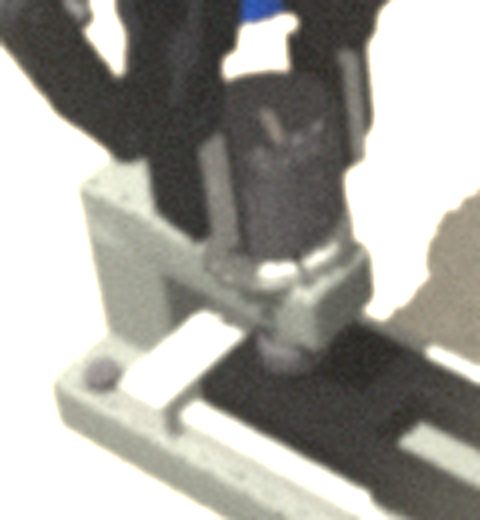

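The side crop shows the knob gripped and turned, the collar's black tick at (305,270), the pad at (285,365) still just off the plate, and the plate against the stop.

Request:
{"fn": "send_rows", "kwargs": {
  "rows": [
    [3,[0,0,0],5],
    [3,[0,0,0],5],
    [3,[0,0,0],2]
  ]
}}

```text
t: 22.55
tool_pos: [0.6391, 0.2086, 0.1089]
tool_rot: [0.839, 3.025, -0.001]
contact_force: [2.2, -4.8, 3.2]
opening: 0.0343
grip_force: 60.1
```

```bash
python3 -c "
from h import *
go([.638,.2091,.107])"
```

```text
t 22.55 pos [0.6391 0.2086 0.1089] head 149.0 q6 -47.2 tilt [ 0.002 -0.001 -1.   ] F [ 2.2 -4.8  3.2] T [-0.73 -0.43  0.18] op 0.0343 grip 60.1
shift cm [ 0.12 -0.01  0.19] turn None
```

Request:
{"fn": "send_rows", "kwargs": {
  "rows": [
    [3,[0,0,0],5],
    [3,[0,0,0],5],
    [3,[0,0,0],2]
  ]
}}

```text
t: 22.92
tool_pos: [0.6391, 0.2085, 0.1089]
tool_rot: [1.151, 2.921, -0.001]
contact_force: [2.0, -4.8, 3.1]
opening: 0.0344
grip_force: 60.0
```

```bash
python3 -c "
from h import *
go([.638,.2091,.107])"
```

```text
t 22.93 pos [0.6391 0.2085 0.1089] head 136.99 q6 -35.2 tilt [ 0.002 -0.001 -1.   ] F [ 2.  -4.8  3.1] T [-0.78 -0.42  0.19] op 0.0344 grip 60.0
shift cm [ 0.12 -0.03  0.19] turn None
```

Request:
{"fn": "send_rows", "kwargs": {
  "rows": [
    [3,[0,0,0],5],
    [3,[0,0,0],5]
  ]
}}

```text
t: 23.18
tool_pos: [0.6391, 0.2085, 0.1089]
tool_rot: [1.403, 2.809, -0.001]
contact_force: [3.0, -4.2, 2.7]
opening: 0.0345
grip_force: 60.0
```

```bash
python3 -c "
from h import *
go([.638,.2091,.107])"
```

```text
t 23.18 pos [0.6391 0.2085 0.1089] head 126.92 q6 -25.1 tilt [ 0.001 -0.001 -1.   ] F [ 3.  -4.2  2.7] T [-0.83 -0.36  0.16] op 0.0345 grip 60.0
shift cm [ 0.11 -0.05  0.19] turn None
```

Request:
{"fn": "send_rows", "kwargs": {
  "rows": [
    [3,[0,0,0],5],
    [3,[0,0,0],5]
  ]
}}

```text
t: 23.42
tool_pos: [0.639, 0.2084, 0.1089]
tool_rot: [1.642, 2.676, -0.001]
contact_force: [2.4, -4.7, 3.2]
opening: 0.0346
grip_force: 60.0
```

```bash
python3 -c "
from h import *
go([.638,.2091,.107])"
```

```text
t 23.43 pos [0.639  0.2084 0.1089] head 116.92 q6 -15.1 tilt [ 0.001 -0.001 -1.   ] F [ 2.4 -4.7  3.2] T [-0.88 -0.41  0.17] op 0.0346 grip 60.0
shift cm [ 0.11 -0.06  0.19] turn None
```

Request:
{"fn": "send_rows", "kwargs": {
  "rows": [
    [3,[0,0,0],5],
    [3,[0,0,0],5]
  ]
}}

```text
t: 23.68
tool_pos: [0.639, 0.2084, 0.1089]
tool_rot: [1.869, 2.522, -0.001]
contact_force: [1.1, -4.5, 3.6]
opening: 0.0346
grip_force: 60.0
```

```bash
python3 -c "
from h import *
go([.638,.2091,.107])"
```

```text
t 23.68 pos [0.639  0.2084 0.1089] head 106.91 q6 -5.1 tilt [ 0.001 -0.001 -1.   ] F [ 1.1 -4.5  3.6] T [-0.87 -0.38  0.19] op 0.0346 grip 60.0
shift cm [ 0.09 -0.07  0.19] turn None
```

Request:
{"fn": "send_rows", "kwargs": {
  "rows": [
    [3,[0,0,0],5],
    [3,[0,0,0],5]
  ]
}}

```text
t: 23.92
tool_pos: [0.6389, 0.2084, 0.1089]
tool_rot: [2.082, 2.35, -0.001]
contact_force: [1.2, -5.9, 3.5]
opening: 0.0343
grip_force: 60.1
```

```bash
python3 -c "
from h import *
go([.638,.2091,.107])"
```

```text
t 23.93 pos [0.6389 0.2084 0.1089] head 96.94 q6 4.9 tilt [ 0.001 -0.002 -1.   ] F [ 1.2 -5.9  3.5] T [-0.87 -0.28  0.29] op 0.0343 grip 60.1
shift cm [ 0.08 -0.09  0.19] turn None
```

Torque is rising, so the pad has reached the plate after about 110°.

Request:
{"fn": "send_rows", "kwargs": {
  "rows": [
    [3,[0,0,0],3],
    [3,[0,0,0],3]
  ]
}}

```text
t: 24.18
tool_pos: [0.6389, 0.2084, 0.1089]
tool_rot: [2.2, 2.24, -0.001]
contact_force: [1.7, -4.8, 3.6]
opening: 0.0346
grip_force: 60.3
```

```bash
python3 -c "
from h import *
go([.638,.2091,.107])"
```

```text
t 24.18 pos [0.6389 0.2084 0.1089] head 91.02 q6 10.8 tilt [ 0.001 -0.002 -1.   ] F [ 1.7 -4.8  3.6] T [-0.9  -0.33  0.46] op 0.0346 grip 60.3
shift cm [ 0.07 -0.09  0.19] turn None
```

Request:
{"fn": "send_rows", "kwargs": {
  "rows": [
    [3,[0,0,0],3],
    [3,[0,0,0],3]
  ]
}}

```text
t: 24.42
tool_pos: [0.6389, 0.2084, 0.1089]
tool_rot: [2.314, 2.122, -0.001]
contact_force: [0.8, -5.3, 2.1]
opening: 0.0348
grip_force: 60.3
```

```bash
python3 -c "
from h import *
go([.638,.2091,.107])"
```

```text
t 24.43 pos [0.6389 0.2084 0.1089] head 85.04 q6 16.8 tilt [ 0.001 -0.002 -1.   ] F [ 0.8 -5.3  2.1] T [-0.81 -0.32  0.49] op 0.0348 grip 60.3
shift cm [ 0.06 -0.09  0.19] turn None
```

Request:
{"fn": "send_rows", "kwargs": {
  "rows": [
    [3,[0,0,0],3],
    [3,[0,0,0],3]
  ]
}}

```text
t: 24.68
tool_pos: [0.6389, 0.2084, 0.1089]
tool_rot: [2.421, 1.998, -0.001]
contact_force: [0.6, -5.3, 3.2]
opening: 0.0343
grip_force: 60.5
```

```bash
python3 -c "
from h import *
go([.638,.2091,.107])"
```

```text
t 24.68 pos [0.6389 0.2084 0.1089] head 79.06 q6 22.7 tilt [ 0.001 -0.002 -1.   ] F [ 0.6 -5.3  3.2] T [-0.93 -0.27  0.68] op 0.0343 grip 60.5
shift cm [ 0.06 -0.1   0.19] turn None
```

```bash
cat > m7.py <<'E'
from h import *
import sys
go([.638,.2091,.107])
d=grab('side',sys.argv[1]+'.png'); T=np.array(d['cam_to_world']);K=np.array([[d['fx'],0,d['cx']],[0,d['fy'],d['cy']],[0,0,1.]])
def top(img,z,R,n=400):   # orthographic plan view at height z, about knob axis (x right=world x, up=world y)
    s=np.linspace(-R,R,n); gx,gy=np.meshgrid(s,-s); P=np.stack([gx+.638,gy+.2091,np.full_like(gx,z)],-1).reshape(-1,3)
    rv=cv2.Rodrigues(T[:3,:3].T)[0]; tv=-T[:3,:3].T@T[:3,3]
    uv=cv2.projectPoints(P,rv,tv,K,np.array([d['k1'],0,0,0.]))[0].reshape(n,n,2).astype(np.float32)
    return cv2.remap(img,uv[...,0],uv[...,1],cv2.INTER_CUBIC)
fr=[('g',cv2.imread('pics/g.png')),('d1',cv2.imread('pics/d1.png')),(sys.argv[1],cv2.imread('pics/'+sys.argv[1]+'.png'))]
tiles=[]
for n,im in fr:
    a=top(im,.120,.024,300); b=top(im,.082,.024,300); tiles.append(np.vstack([a,b]))
    g=a.astype(int).sum(-1); v,u=np.mgrid[0:300,0:300]; X=(u-149.5)/150*24; Y=-(v-149.5)/150*24; r=np.hypot(X,Y)
    m=(r<14); th=np.percentile(g[m],97); mm=m&(g>=th); print(n,'tick centroid',X[mm].mean().round(1),Y[mm].mean().round(1),'ang',np.degrees(np.arctan2(Y[mm].mean(),X[mm].mean())).round(1), g[mm].mean().round(0), np.median(g[m]))
cv2.imwrite('pics/ticks_%s.png'%sys.argv[1],cv2.resize(cv2.convertScaleAbs(np.hstack(tiles),alpha=1.6),(800,533)))
E
python3 m7.py h
```

```text
t 24.68 pos [0.6389 0.2084 0.1089] head 79.06 q6 22.7 tilt [ 0.001 -0.002 -1.   ] F [ 0.6 -5.3  3.2] T [-0.93 -0.27  0.68] op 0.0343 grip 60.5
shift cm [ 0.06 -0.1   0.19] turn None
g tick centroid -2.5 0.3 ang 173.6 252.0 135.0
d1 tick centroid -8.5 -0.8 ang -175.0 414.0 221.0
h tick centroid 4.5 7.6 ang 59.0 526.0 268.0
```

Request:
{"fn": "send_rows", "kwargs": {
  "rows": [
    [3,[0,0,0],3],
    [3,[0,0,0],3]
  ]
}}

```text
t: 24.98
tool_pos: [0.6388, 0.2084, 0.1089]
tool_rot: [2.522, 1.869, -0.001]
contact_force: [1.6, -6.2, 2.8]
opening: 0.0347
grip_force: 60.6
```

```bash
python3 -c "
from h import *
go([.638,.2091,.107])"
```

```text
t 24.98 pos [0.6388 0.2084 0.1089] head 73.09 q6 28.7 tilt [ 0.001 -0.002 -1.   ] F [ 1.6 -6.2  2.8] T [-0.92 -0.32  0.76] op 0.0347 grip 60.6
shift cm [ 0.05 -0.1   0.19] turn None
```

Request:
{"fn": "send_rows", "kwargs": {
  "rows": [
    [3,[0,0,0],3],
    [3,[0,0,0],3]
  ]
}}

```text
t: 25.22
tool_pos: [0.6388, 0.2084, 0.1089]
tool_rot: [2.616, 1.735, -0.001]
contact_force: [1.3, -5.5, 2.8]
opening: 0.0347
grip_force: 60.7
```

```bash
python3 m7.py i
```

```text
t 25.23 pos [0.6388 0.2084 0.1089] head 67.11 q6 34.7 tilt [ 0.001 -0.002 -1.   ] F [ 1.3 -5.5  2.8] T [-0.89 -0.29  0.91] op 0.0347 grip 60.7
shift cm [ 0.03 -0.1   0.19] turn None
g tick centroid -2.5 0.3 ang 173.6 252.0 135.0
d1 tick centroid -8.5 -0.8 ang -175.0 414.0 221.0
i tick centroid 5.9 6.3 ang 46.8 517.0 162.0
```

View pics/ticks_i.png

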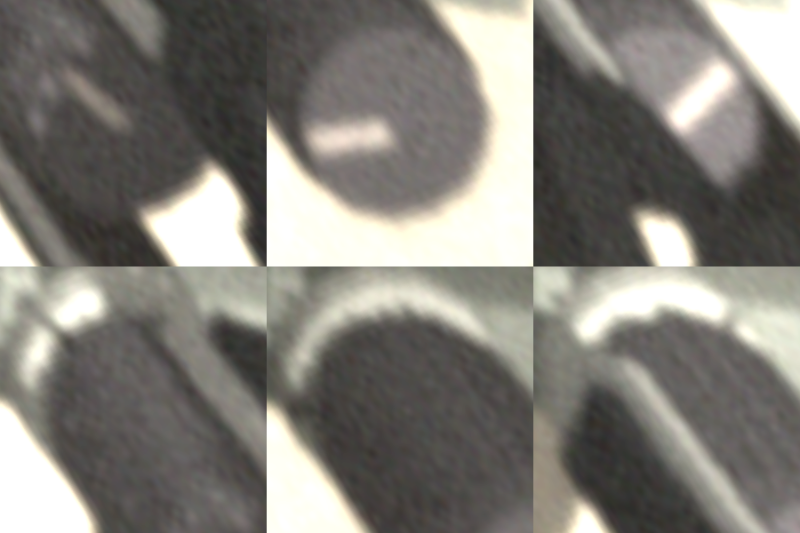

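The plan views (left 48° turned, middle start, right now) show the knob tick at 185° to begin with and about 47° now (right tile, 700,95). That looks like a turn with the gripper. The collar's dark gap looks to be at about 138° (55,330) and then 47° (735,325). I'll check numerically whether the collar still follows the knob.

```bash
cat > m8.py <<'E'
from h import *
import sys
d=ctrl.get_image('side'); o=ctrl.get_obs(); print(o['t'],o['wrist_torque'].round(3),'eff6',o['effort'].round(3))
T=np.array(d['cam_to_world']);K=np.array([[d['fx'],0,d['cx']],[0,d['fy'],d['cy']],[0,0,1.]])
cv2.imwrite('pics/%s.png'%sys.argv[1],d['frame'][:,:,::-1])
an=np.radians(np.arange(20,200,5))
def prof(im,z,r):
    P=np.stack([.638+r*np.cos(an),.2091+r*np.sin(an),np.full_like(an,z)],-1)
    uv=cv2.projectPoints(P,cv2.Rodrigues(T[:3,:3].T)[0],-T[:3,:3].T@T[:3,3],K,np.array([d['k1'],0,0,0.]))[0].reshape(-1,1,2).astype(np.float32)
    return cv2.remap(im.astype(np.float32).sum(-1),uv[...,0],uv[...,1],cv2.INTER_LINEAR).ravel().astype(int)
print('ang',np.arange(20,200,5).tolist())
for n in ['d1','g','h','i',sys.argv[1]]:
    im=cv2.imread('pics/%s.png'%n)
    print(n,'side',prof(im,.079,.020).tolist()); print(n,'top',prof(im,.082,.019).tolist())
# pad / plate heights
W=cloud(d); a=np.radians(-10.1); ex=np.array([np.cos(a),np.sin(a)]); ey=np.array([-ex[1],ex[0]]); q=W[...,:2]-np.array([.638,.2091]); X=q@ex*1000; Y=q@ey*1000; Z=W[...,2]*1000
m=(np.hypot(X,Y)<14)&(Z>28)&(Z<54); print('pad z',np.percentile(Z[m],[0,10,50,90,100]).round(1),m.sum())
for x0 in (-125,-110,-80,-60,-40,-25): 
    m=(np.abs(X-x0)<6)&(abs(Y)<18)&(Z>24)&(Z<40)&~((abs(Y)<10)&(X>-82)&(X<-33)); print(x0,np.median(Z[m]).round(2),m.sum(),end='; ')
E
python3 m8.py j
```

```text
25.325 [-0.872 -0.287  0.532] eff6 [  3.149 -43.793 -32.095   1.642   0.08    0.686]
ang [20, 25, 30, 35, 40, 45, 50, 55, 60, 65, 70, 75, 80, 85, 90, 95, 100, 105, 110, 115, 120, 125, 130, 135, 140, 145, 150, 155, 160, 165, 170, 175, 180, 185, 190, 195]
d1 side [271, 335, 360, 360, 354, 352, 326, 316, 308, 302, 314, 319, 313, 305, 313, 316, 316, 309, 289, 284, 292, 276, 253, 258, 242, 237, 223, 205, 216, 220, 196, 176, 172, 171, 208, 291]
d1 top [178, 209, 262, 327, 378, 402, 417, 427, 421, 414, 419, 423, 423, 413, 410, 414, 417, 425, 420, 403, 385, 381, 368, 354, 337, 334, 331, 343, 317, 302, 283, 208, 152, 127, 152, 196]
g side [103, 112, 136, 200, 277, 293, 262, 246, 247, 274, 271, 257, 267, 269, 254, 262, 267, 309, 370, 401, 392, 363, 356, 327, 275, 302, 290, 283, 287, 278, 255, 234, 221, 222, 280, 380]
g top [138, 120, 105, 121, 144, 202, 245, 246, 249, 243, 241, 242, 243, 236, 241, 241, 248, 307, 463, 540, 514, 506, 489, 373, 301, 419, 459, 466, 428, 391, 366, 278, 242, 236, 246, 283]
h side [369, 431, 473, 487, 469, 420, 363, 332, 357, 399, 413, 425, 431, 434, 419, 409, 411, 4
[... 458 characters left out ...]
 208, 218]
i top [214, 279, 362, 437, 470, 427, 371, 401, 500, 547, 547, 545, 542, 539, 538, 511, 526, 551, 543, 521, 492, 491, 488, 509, 472, 350, 240, 235, 227, 229, 228, 226, 227, 218, 215, 188]
j side [368, 435, 449, 420, 378, 384, 401, 408, 406, 407, 416, 419, 417, 407, 400, 398, 395, 389, 378, 386, 377, 350, 342, 341, 317, 276, 244, 230, 237, 231, 215, 213, 204, 199, 203, 215]
j top [219, 272, 360, 430, 460, 429, 372, 404, 494, 542, 552, 547, 552, 539, 531, 512, 528, 548, 543, 534, 496, 488, 489, 505, 473, 348, 247, 235, 239, 222, 224, 229, 228, 221, 213, 192]
pad z [29.  30.2 32.9 38.9 45.7] 312
-125 30.74 365; -110 30.81 347; -80 30.9 206; -60 30.82 138; -40 30.75 126; -25 30.84 278;
```

```bash
cat > m9.py <<'E'
from h import *
import sys
n=sys.argv[1]; o,p,R=pose(); d=grab('side',n+'.png'); o2=ctrl.get_obs()
T=np.array(d['cam_to_world']);K=np.array([[d['fx'],0,d['cx']],[0,d['fy'],d['cy']],[0,0,1.]]); an=np.arange(5,160,1.)
P=np.stack([.638+.019*np.cos(np.radians(an)),.2091+.019*np.sin(np.radians(an)),np.full_like(an,.082)],-1)
uv=cv2.projectPoints(P,cv2.Rodrigues(T[:3,:3].T)[0],-T[:3,:3].T@T[:3,3],K,np.array([d['k1'],0,0,0.]))[0].reshape(-1,1,2).astype(np.float32)
v=cv2.remap(d['frame'].astype(np.float32).sum(-1),uv[...,0],uv[...,1],cv2.INTER_LINEAR).ravel()
from scipy.signal import find_peaks
k,pr=find_peaks(-np.convolve(v,np.ones(3)/3,'same'),prominence=50)
print('t',round(o2['t'],2),'head',np.degrees(np.arctan2(R[1,0],R[0,0])).round(1),'Tz moving',o['wrist_torque'][2].round(2),'rest',o2['wrist_torque'][2].round(2),'collar dips',an[k],pr['prominences'].round(),'F',o2['contact_force'].round(1),'grip',o2['grip_force'].round(1))
E
python3 m9.py k
```

```text
Traceback (most recent call last):
  File "m9.py", line 10, in <module>
    print('t',round(o2['t'],2),'head',np.degrees(np.arctan2(R[1,0],R[0,0])).round(1),'Tz moving',o['wrist_torque'][2].round(2),'rest',o2['wrist_torque'][2].round(2),'collar dips',an[k],pr['prominences'].round(),'F',o2['contact_force'].round(1),'grip',o2['grip_force'].round(1))
                                                                                                                                                                                                                                                           ^^^^^^^^^^^^^^^^^^^^^^
AttributeError: 'float' object has no attribute 'round'
```

Request:
{"fn": "send_rows", "kwargs": {
  "rows": [
    [3,[0,0,0],3],
    [3,[0,0,0],3],
    [3,[0,0,0],0]
  ]
}}

```text
t: 25.75
tool_pos: [0.6388, 0.2084, 0.1089]
tool_rot: [2.703, 1.597, -0.001]
contact_force: [0.5, -5.1, 3.8]
opening: 0.0344
grip_force: 60.8
```

```bash
python3 m9.py l
```

```text
Traceback (most recent call last):
  File "m9.py", line 10, in <module>
    print('t',round(o2['t'],2),'head',np.degrees(np.arctan2(R[1,0],R[0,0])).round(1),'Tz moving',o['wrist_torque'][2].round(2),'rest',o2['wrist_torque'][2].round(2),'collar dips',an[k],pr['prominences'].round(),'F',o2['contact_force'].round(1),'grip',o2['grip_force'].round(1))
                                                                                                                                                                                                                                                           ^^^^^^^^^^^^^^^^^^^^^^
AttributeError: 'float' object has no attribute 'round'
```

Request:
{"fn": "send_rows", "kwargs": {
  "rows": [
    [3,[0,0,0],3],
    [3,[0,0,0],3],
    [3,[0,0,0],0]
  ]
}}

```text
t: 26.18
tool_pos: [0.6387, 0.2084, 0.1089]
tool_rot: [2.782, 1.454, -0.001]
contact_force: [1.0, -5.9, 3.6]
opening: 0.0341
grip_force: 60.9
```

```bash
python3 m9.py m
```

```text
Traceback (most recent call last):
  File "m9.py", line 10, in <module>
    print('t',round(o2['t'],2),'head',np.degrees(np.arctan2(R[1,0],R[0,0])).round(1),'Tz moving',o['wrist_torque'][2].round(2),'rest',o2['wrist_torque'][2].round(2),'collar dips',an[k],pr['prominences'].round(),'F',o2['contact_force'].round(1),'grip',o2['grip_force'].round(1))
                                                                                                                                                                                                                                                           ^^^^^^^^^^^^^^^^^^^^^^
AttributeError: 'float' object has no attribute 'round'
```

```bash
sed -i "s/o2\['grip_force'\].round(1)/o2['grip_force']/" m9.py
cat >> m9.py <<'E'
for f in sys.argv[2:]:
    v=cv2.remap(cv2.imread('pics/%s.png'%f).astype(np.float32).sum(-1),uv[...,0],uv[...,1],cv2.INTER_LINEAR).ravel()
    k,pr=find_peaks(-np.convolve(v,np.ones(3)/3,'same'),prominence=50); print(f,an[k],pr['prominences'].round())
E
python3 m9.py n g h i k l m
```

```text
t 26.27 head 55.2 Tz moving 0.79 rest 0.79 collar dips [] [] F [ 1.  -5.   3.9] grip 60.948821380734444
g [ 29. 138.] [135. 181.]
h [63.] [189.]
i [51.] [101.]
k [52.] [103.]
l [] []
m [] []
```

```bash
cat > m10.py <<'E'
from h import *
import sys
d=dict(np.load('cam.npz')) if len(sys.argv)>9 else ctrl.get_image('side')
T=np.array(d['cam_to_world']);K=np.array([[d['fx'],0,d['cx']],[0,d['fy'],d['cy']],[0,0,1.]])
an=np.arange(0,90,4.)
for n in sys.argv[1:]:
    im=cv2.imread('pics/%s.png'%n).astype(np.float32).sum(-1)
    def pol(z,rs,an):
        r,t=np.meshgrid(rs,np.radians(an)); P=np.stack([.638+r*np.cos(t),.2091+r*np.sin(t),np.full_like(r,z)],-1).reshape(-1,3)
        uv=cv2.projectPoints(P,cv2.Rodrigues(T[:3,:3].T)[0],-T[:3,:3].T@T[:3,3],K,np.array([d['k1'],0,0,0.]))[0].reshape(*r.shape,2).astype(np.float32)
        return cv2.remap(im,uv[...,0],uv[...,1],cv2.INTER_LINEAR)
    A=np.arange(-60,180,1.); k=pol(.12,np.linspace(.004,.014,8),A).mean(1); k0=k-np.minimum(np.roll(k,25),np.roll(k,-25)); j=k0.argmax(); w=slice(max(j-12,0),j+13); wt=np.clip(k[w]-k[w].min(),0,None)
    print(n,'knob tick',(A[w]*wt).sum().round(1)/wt.sum().round(1),'contrast',k0[j].round(),'collar', pol(.082,[.0185,.019,.0195],an).mean(1).astype(int).tolist())
E
python3 m10.py d1 h i k l m n
```

```text
d1 knob tick 175.44036529680366 contrast 159.0 collar [148, 148, 139, 140, 153, 179, 202, 240, 289, 332, 368, 393, 410, 419, 417, 418, 411, 410, 423, 420, 421, 412, 409]
h knob tick 58.41868943877258 contrast 179.0 collar [183, 180, 182, 185, 200, 223, 270, 331, 383, 425, 470, 510, 532, 514, 453, 364, 342, 431, 522, 553, 561, 560, 556]
i knob tick 45.93890328218016 contrast 174.0 collar [174, 181, 177, 178, 191, 217, 263, 327, 391, 438, 457, 435, 380, 370, 420, 495, 537, 545, 546, 543, 539, 536, 538]
k knob tick 45.98852071005918 contrast 171.0 collar [180, 182, 180, 186, 200, 221, 260, 322, 387, 432, 455, 443, 384, 362, 418, 497, 536, 550, 551, 547, 534, 532, 528]
l knob tick 39.61944234472121 contrast 182.0 collar [178, 182, 180, 184, 198, 226, 263, 311, 350, 366, 356, 336, 374, 450, 502, 530, 539, 537, 527, 514, 524, 523, 513]
m knob tick 34.460251529910295 contrast 172.0 collar [187, 179, 179, 183, 192, 217, 260, 292, 309, 304, 319, 380, 462, 504, 526, 534, 534, 524, 511, 506, 520, 527, 537]
n knob tick 34.3918385948743 contrast 177.0 collar [183, 189, 174, 176, 192, 218, 259, 298, 317, 303, 312, 380, 462, 505, 526, 537, 535, 532, 517, 507, 517, 527, 531]
```

```bash
cat > m11.py <<'E'
from h import *
import sys
d=ctrl.get_image('side'); T=np.array(d['cam_to_world']);K=np.array([[d['fx'],0,d['cx']],[0,d['fy'],d['cy']],[0,0,1.]])
c=T[:2,3]-np.array([.638,.2091]); c/=np.linalg.norm(c); side=np.array([-c[1],c[0]])
zs=np.arange(26,60,1.)/1000
print('z',(zs*1000).astype(int).tolist())
for n in sys.argv[1:]:
    im=cv2.imread('pics/%s.png'%n).astype(np.float32).sum(-1)
    P=np.array([[*(np.array([.638,.2091])+.010*c+s*side),z] for z in zs for s in (-.002,0,.002)])
    uv=cv2.projectPoints(P,cv2.Rodrigues(T[:3,:3].T)[0],-T[:3,:3].T@T[:3,3],K,np.array([d['k1'],0,0,0.]))[0].reshape(len(zs),3,2).astype(np.float32)
    print(n,cv2.remap(im,uv[...,0],uv[...,1],cv2.INTER_LINEAR).mean(1).astype(int).tolist())
o=ctrl.get_obs(); print(o['wrist_torque'].round(2),o['effort'].round(2),np.round(o['q'],3))
E
python3 m11.py dside eside g h k n
```

```text
z [26, 27, 28, 29, 30, 31, 32, 33, 34, 35, 36, 37, 38, 39, 40, 41, 42, 43, 44, 45, 46, 47, 48, 49, 50, 51, 52, 53, 54, 55, 56, 57, 58, 59]
dside [138, 139, 138, 135, 138, 140, 139, 135, 128, 124, 119, 117, 120, 136, 160, 182, 194, 199, 207, 226, 242, 261, 274, 290, 306, 325, 337, 341, 344, 347, 350, 352, 351, 352]
eside [123, 124, 124, 126, 130, 128, 121, 118, 119, 113, 107, 106, 107, 123, 142, 156, 165, 174, 185, 200, 215, 232, 242, 257, 269, 285, 295, 301, 304, 304, 305, 306, 309, 312]
g [115, 114, 113, 112, 107, 107, 110, 105, 101, 111, 128, 143, 156, 166, 172, 182, 194, 204, 209, 215, 226, 244, 260, 271, 276, 285, 292, 293, 296, 296, 296, 296, 300, 300]
h [108, 108, 110, 112, 111, 124, 140, 151, 159, 167, 175, 186, 204, 224, 237, 248, 262, 272, 278, 275, 270, 266, 264, 269, 272, 279, 282, 287, 288, 290, 293, 294, 293, 295]
k [108, 108, 108, 107, 112, 123, 136, 148, 160, 167, 174, 187, 206, 226, 239, 244, 255, 262, 270, 268, 262, 261, 260, 266, 272, 274, 275, 280, 283, 284, 284, 286, 289, 292]
n [107, 108, 107, 111, 113, 119, 132, 146, 154, 161, 169, 182, 201, 221, 233, 240, 257, 261, 264, 264, 259, 255, 255, 261, 266, 270, 271, 273, 280, 283, 284, 287, 286, 286]
[-0.88 -0.25  0.79] [ 2.770e+00 -4.373e+01 -3.212e+01  1.690e+00  2.000e-02  8.000e-01] [ 0.206  0.277  1.606 -0.002  1.258  0.814]
```

Request:
{"fn": "send_rows", "kwargs": {
  "rows": [
    [3,[0,0,0],3],
    [3,[0,0,0],3],
    [3,[0,0,0],0],
    [3,[0,0,0],0]
  ]
}}

```text
t: 26.88
tool_pos: [0.6387, 0.2084, 0.1089]
tool_rot: [2.854, 1.307, -0.001]
contact_force: [0.9, -6.4, 3.7]
opening: 0.0344
grip_force: 61.1
```

```bash
python3 m9.py o; python3 m10.py n o; python3 m11.py n o
```

```text
t 26.93 head 49.2 Tz moving 0.93 rest 0.9 collar dips [] [] F [ 0.6 -5.2  3.9] grip 61.06004700064659
n knob tick 34.3918385948743 contrast 177.0 collar [183, 189, 174, 176, 192, 218, 259, 298, 317, 303, 312, 380, 462, 505, 526, 537, 535, 532, 517, 507, 517, 527, 531]
o knob tick 29.30693401142667 contrast 159.0 collar [174, 173, 182, 187, 199, 217, 244, 258, 277, 327, 400, 471, 514, 521, 524, 527, 525, 525, 526, 524, 525, 522, 526]
z [26, 27, 28, 29, 30, 31, 32, 33, 34, 35, 36, 37, 38, 39, 40, 41, 42, 43, 44, 45, 46, 47, 48, 49, 50, 51, 52, 53, 54, 55, 56, 57, 58, 59]
n [107, 108, 107, 111, 113, 119, 132, 146, 154, 161, 169, 182, 201, 221, 233, 240, 257, 261, 264, 264, 259, 255, 255, 261, 266, 270, 271, 273, 280, 283, 284, 287, 286, 286]
o [106, 103, 104, 109, 115, 120, 131, 145, 156, 165, 171, 182, 202, 223, 235, 242, 252, 262, 265, 258, 257, 257, 257, 258, 265, 272, 274, 273, 276, 280, 282, 281, 282, 284]
[-0.95 -0.2   0.94] [  2.61 -43.7  -32.13   1.73  -0.     0.92] [ 0.206  0.277  1.606 -0.002  1.258  0.918]
```

Request:
{"fn": "send_rows", "kwargs": {
  "rows": [
    [3,[0,0,0],3],
    [3,[0,0,0],3],
    [3,[0,0,0],0],
    [3,[0,0,0],0]
  ]
}}

```text
t: 27.52
tool_pos: [0.6401, 0.2099, 0.1091]
tool_rot: [2.92, 1.156, 0.008]
contact_force: [7.3, -1.4, -0.1]
opening: 0.0346
grip_force: 60.8
```

```bash
python3 m9.py p; python3 m10.py p; python3 - <<'E'
from h import *
for n in ('scene','side'):
    d=grab(n,'p_'+n+'.png'); W=cloud(d); a=np.radians(-10.1); ex=np.array([np.cos(a),np.sin(a)]); ey=np.array([-ex[1],ex[0]]); q=W[...,:2]-np.array([.638,.2091]); X=q@ex*1000; Y=q@ey*1000; Z=W[...,2]*1000
    s=(np.abs(Y)<25)&(X>-150)&(X<18)&(Z>27.5)&(Z<36); P=np.stack([X[s],Y[s]],-1).astype(np.float32); print(n,cv2.minAreaRect(P))
    for x0 in (-125,-100,-80,-60,-40,-25):
        m=s&(np.abs(X-x0)<6)&~((abs(Y)<10)&(X>-82)&(X<-33)); print(x0,np.mean(Z[m]).round(2),end='; ')
    # gripper points: lowest near the clamp but outside the knob
    m=(np.hypot(X,Y)<70)&(np.hypot(X,Y)>19)&(Z>78)&(Z<130); r=np.hypot(X,Y)[m]; z=Z[m]; az=np.degrees(np.arctan2(q[...,1],q[...,0]))[m]
    for lo in range(78,130,6):
        k=(z>=lo)&(z<lo+6); print('\nz',lo,k.sum(),np.percentile(r[k],[5,50,95]).round() if k.sum()>3 else '',np.percentile(az[k],[5,50,95]).round() if k.sum()>3 else '',end='')
E
```

```text
t 27.57 head 43.2 Tz moving 0.86 rest 0.87 collar dips [] [] F [ 7.3 -1.  -0.3] grip 60.81057921051979
p knob tick 30.90349837859805 contrast 76.0 collar [177, 176, 184, 188, 196, 215, 253, 267, 277, 312, 380, 459, 501, 515, 518, 518, 522, 521, 523, 519, 523, 522, 524]
scene ((-56.64717102050781, -2.6520938873291016), (149.26100158691406, 44.62137985229492), 0.025547388941049576)
-125 31.54; -100 31.61; -80 31.43; -60 31.19; -40 30.95; -25 31.29; 
z 78 78 [19. 22. 25.] [-132.  -72.  -14.]
z 84 28 [20. 21. 23.] [-127.  -84.  -42.]
z 90 41 [20. 24. 30.] [-112.  -78.  -30.]
z 96 54 [20. 25. 34.] [-117.  -72.  -37.]
z 102 70 [21. 29. 35.] [-113.  -62.  -29.]
z 108 75 [20. 26. 35.] [-129.  -67.  -28.]
z 114 75 [20. 29. 35.] [-118.  -57.  -27.]
z 120 39 [19. 30. 36.] [-91. -56. 153.]
z 126 7 [20. 24. 30.] [-70. 155. 163.]side ((-57.248046875, 0.04087066650390625), (42.178401947021484, 150.22256469726562), 89.77960968017578)
-125 30.69; -100 30.78; -80 30.67; -60 30.74; -40 30.71; -25 30.69; 
z 78 84 [19. 20. 21.] [-171.   94.  162.]
z 84 4 [19. 19. 19.] [45. 58. 88.]
z 90 53 [19. 24. 26.] [ 66. 119. 152.]
z 96 94 [19. 26. 31.] [ 83. 125. 153.]
z 102 114 [19. 28. 32.] [ 88. 126. 152.]
z 108 113 [21. 30. 32.] [ 79. 126. 152.]
z 114 134 [22. 30. 32.] [-12. 127. 150.]
z 120 30 [24. 30. 32.] [ 42. 125. 143.]
z 126 0
```

The tool jumped about 2 mm while the collar stayed where it was, so the fingers slipped on the knob. I'll let go, rise and look at the knob and collar ticks unobstructed.

Request:
{"fn": "send_rows", "kwargs": {
  "rows": [
    [6,[0,0,0],0],
    [8.5,[0,0,0],0],
    [8.5,[0,0,0],0],
    [8.5,[0,0,0],0],
    [8.5,[0,0,-2.5],0],
    [8.5,[0,0,-4],0],
    [8.5,[0,0,-4],0],
    [8.5,[0,0,0],0],
    [8.5,[0,0,0],0]
  ]
}}

```text
t: 28.85
tool_pos: [0.6381, 0.2091, 0.2129]
tool_rot: [-2.923, -1.15, 0.001]
contact_force: [-0.2, 0.7, -0.6]
opening: 0.0847
grip_force: 0.0
```

```bash
cat > m12.py <<'E'
from h import *
import sys
go([.638,.2091,.107])
for cam in ('wrist','side'):
    d=grab(cam,sys.argv[1]+cam+'.png'); T=np.array(d['cam_to_world']);K=np.array([[d['fx'],0,d['cx']],[0,d['fy'],d['cy']],[0,0,1.]]); im=d['frame'].astype(np.float32).sum(-1)
    W=cloud(d); m=(np.hypot(W[...,0]-.638,W[...,1]-.2091)<.024)&(W[...,2]>.116)&(W[...,2]<.124); (cx,cy),R=cv2.minEnclosingCircle((W[m][:,:2]*1000).astype(np.float32)); C=np.array([cx,cy])/1000; print(cam,'axis',C.round(4),R)
    def pol(z,rs,an):
        r,t=np.meshgrid(rs,np.radians(an)); P=np.stack([C[0]+r*np.cos(t),C[1]+r*np.sin(t),np.full_like(r,z)],-1).reshape(-1,3)
        uv=cv2.projectPoints(P,cv2.Rodrigues(T[:3,:3].T)[0],-T[:3,:3].T@T[:3,3],K,np.array([d['k1'],0,0,0.]))[0].reshape(*r.shape,2).astype(np.float32)
        return cv2.remap(im,uv[...,0],uv[...,1],cv2.INTER_LINEAR).mean(1)
    A=np.arange(-180,180,1.); k=pol(.12,np.linspace(.005,.014,8),A); j=k.argmax(); w=(np.arange(j-15,j+16))%360; wt=np.clip(k[w]-k[w].min(),0,None)**2
    print(' knob tick',j-180+(np.arange(-15,16)*wt).sum()/wt.sum(),k.max(),np.median(k))
    A=np.arange(-180,180,6.); print(' collar',[(int(x),int(y)) for x,y in zip(A,pol(.082,[.0188,.0193],A))])
E
python3 m12.py q
```

```text
t 28.85 pos [0.6381 0.2091 0.2129] head 42.95 q6 58.9 tilt [-0.001 -0.    -1.   ] F [-0.2  0.7 -0.6] T [ 0.01 -0.02 -0.01] op 0.0847 grip 0.0
shift cm [-0.    0.   10.59] turn None
wrist axis [0.6382 0.2086] 18.356109619140625
 knob tick 99.00231094659887 408.1692 201.61725
 collar [(-180, 203), (-174, 199), (-168, 197), (-162, 198), (-156, 198), (-150, 199), (-144, 199), (-138, 202), (-132, 199), (-126, 200), (-120, 200), (-114, 202), (-108, 201), (-102, 200), (-96, 201), (-90, 203), (-84, 202), (-78, 202), (-72, 198), (-66, 179), (-60, 125), (-54, 163), (-48, 128), (-42, 137), (-36, 129), (-30, 183), (-24, 262), (-18, 290), (-12, 289), (-6, 271), (0, 343), (6, 335), (12, 345), (18, 366), (24, 355), (30, 366), (36, 370), (42, 360), (48, 382), (54, 370), (60, 356), (66, 368), (72, 349), (78, 358), (84, 352), (90, 324), (96, 345), (102, 207), (108, 240), (114, 273), (120, 207), (126, 189), (132, 168), (138, 140), (144, 151), (150, 202), (156, 201), (162, 202), (168, 203), (174, 202)]
side axis [0.638  0.2095] 18.18084716796875
 knob tick 100.49935144121041 506.8728 263.61182
 collar [(-180, 214), (-174, 214), (-168, 227), (-162, 247), (-156, 276), (-150, 312), (-144, 346), (-138, 369), (-132, 344), (-126, 257), (-120, 168), (-114, 141), (-108, 132), (-102, 128), (-96, 138), (-90, 146), (-84, 134), (-78, 139), (-72, 139), (-66, 145), (-60, 154), (-54, 164), (-48, 155), (-42, 167), (-36, 179), (-30, 167), (-24, 176), (-18, 176), (-12, 169), (-6, 167), (0, 163), (6, 168), (12, 176), (18, 204), (24, 273), (30, 345), (36, 410), (42, 456), (48, 466), (54, 466), (60, 465), (66, 467), (72, 479), (78, 490), (84, 491), (90, 473), (96, 459), (102, 330), (108, 340), (114, 470), (120, 461), (126, 446), (132, 431), (138, 408), (144, 426), (150, 386), (156, 282), (162, 304), (168, 336), (174, 287)]
```

After release the knob tick is at about 100° and the collar tick at about 104°. So they turned together and the ratchet has not slipped; the over-wound screw sprang back to about 83° of turn. I'll re-grip higher, better centred and with less grip force, which also caps the torque.

Request:
{"fn": "send_rows", "kwargs": {
  "rows": [
    [8.5,[0.01,0.12,2.5],0],
    [8.5,[0,0,3],0],
    [8.5,[0,0,2.5],0],
    [8.5,[0,0,1.3],0],
    [8.5,[0,0,0.6],0],
    [8.5,[0,0,0],0]
  ]
}}

```text
t: 29.7
tool_pos: [0.6394, 0.2084, 0.1146]
tool_rot: [-2.923, -1.15, 0.0]
contact_force: [0.6, 0.2, 0.4]
opening: 0.0852
grip_force: 0.0
```

Request:
{"fn": "send_rows", "kwargs": {
  "rows": [
    [3,[0,0,0],0],
    [3,[0,0,0],0],
    [3,[0,0,0],0],
    [3,[0,0,0],0],
    [3,[0,0,0],0],
    [3,[0,0,-0.1],0],
    [3,[0,0,0],0]
  ],
  "newtons": 35
}}

```text
t: 30.58
tool_pos: [0.6394, 0.2088, 0.1157]
tool_rot: [-2.923, -1.15, -0.001]
contact_force: [-1.2, 2.3, 2.5]
opening: 0.0349
grip_force: 35.2
```

```bash
python3 -c "
from h import *
go([.638,.2091,.107])"
```

```text
t 30.57 pos [0.6394 0.2088 0.1157] head 42.95 q6 58.8 tilt [ 0.     0.001 -1.   ] F [-1.2  2.3  2.5] T [ 0.43  0.16 -0.07] op 0.0349 grip 35.2
shift cm [-0.08 -0.12  0.87] turn None
```

Request:
{"fn": "send_rows", "kwargs": {
  "rows": [
    [3,[0,0,0],4],
    [3,[0,0,0],4],
    [3,[0,0,0],4],
    [3,[0,0,0],4],
    [3,[0,0,0],0]
  ]
}}

```text
t: 31.2
tool_pos: [0.6395, 0.2086, 0.1157]
tool_rot: [-3.055, -0.733, -0.001]
contact_force: [-2.1, 3.0, 1.2]
opening: 0.0351
grip_force: 35.2
```

```bash
python3 m9.py r; python3 m10.py r
```

```text
t 31.25 head 27.0 Tz moving -0.23 rest -0.24 collar dips [15. 89.] [ 69. 164.] F [-0.4  2.2  2.7] grip 35.1769745349884
r knob tick 156.71933686597427 contrast 24.0 collar [300, 308, 292, 253, 239, 249, 269, 305, 346, 389, 433, 470, 496, 502, 508, 516, 522, 525, 513, 510, 496, 425, 312]
```

Request:
{"fn": "send_rows", "kwargs": {
  "rows": [
    [3,[0,0,0],4],
    [3,[0,0,0],4]
  ]
}}

```text
t: 31.55
tool_pos: [0.6395, 0.2086, 0.1157]
tool_rot: [-3.099, -0.516, -0.001]
contact_force: [-0.3, 2.1, 1.8]
opening: 0.0348
grip_force: 35.2
```

```bash
python3 m9.py s
```

```text
t 31.6 head 18.9 Tz moving 0.23 rest 0.05 collar dips [82.] [118.] F [-0.3  2.6  2.4] grip 35.16710042953491
```

Request:
{"fn": "send_rows", "kwargs": {
  "rows": [
    [3,[0,0,0],4],
    [3,[0,0,0],4]
  ]
}}

```text
t: 31.85
tool_pos: [0.6395, 0.2085, 0.1157]
tool_rot: [3.127, 0.301, 0.001]
contact_force: [-0.6, 2.5, 2.5]
opening: 0.035
grip_force: 35.1
```

```bash
python3 m9.py t
```

```text
t 31.9 head 11.0 Tz moving 0.37 rest 0.1 collar dips [76.] [151.] F [0.2 2.6 2.6] grip 35.1683646440506
```

Request:
{"fn": "send_rows", "kwargs": {
  "rows": [
    [3,[0,0,0],4],
    [3,[0,0,0],4]
  ]
}}

```text
t: 32.15
tool_pos: [0.6395, 0.2084, 0.1157]
tool_rot: [3.14, 0.082, 0.001]
contact_force: [-0.8, 3.0, 1.3]
opening: 0.0347
grip_force: 35.1
```

```bash
python3 m9.py u; python3 m11.py g r s t u
```

```text
t 32.2 head 3.0 Tz moving 0.39 rest 0.02 collar dips [73.] [102.] F [0.3 1.7 2.6] grip 35.16463816165924
z [26, 27, 28, 29, 30, 31, 32, 33, 34, 35, 36, 37, 38, 39, 40, 41, 42, 43, 44, 45, 46, 47, 48, 49, 50, 51, 52, 53, 54, 55, 56, 57, 58, 59]
g [115, 114, 113, 112, 107, 107, 110, 105, 101, 111, 128, 143, 156, 166, 172, 182, 194, 204, 209, 215, 226, 244, 260, 271, 276, 285, 292, 293, 296, 296, 296, 296, 300, 300]
r [104, 106, 106, 106, 106, 111, 122, 138, 149, 159, 165, 172, 183, 199, 213, 222, 230, 239, 251, 252, 251, 247, 249, 255, 259, 263, 267, 269, 270, 272, 276, 280, 280, 280]
s [107, 107, 107, 105, 110, 117, 129, 142, 152, 164, 172, 181, 190, 206, 224, 236, 246, 254, 261, 259, 256, 254, 257, 260, 260, 268, 274, 275, 276, 276, 277, 276, 269, 257]
t [108, 109, 110, 109, 109, 115, 129, 143, 154, 164, 171, 183, 196, 216, 229, 238, 249, 260, 265, 263, 258, 256, 257, 261, 263, 267, 272, 277, 283, 281, 281, 283, 280, 269]
u [111, 111, 110, 110, 111, 117, 132, 146, 156, 166, 176, 185, 196, 216, 230, 241, 253, 264, 270, 266, 261, 259, 262, 268, 270, 276, 278, 281, 285, 290, 291, 289, 291, 292]
[0.3  0.1  0.01] [-1.550e+00 -4.455e+01 -3.297e+01 -5.900e-01  3.000e-02  2.100e-01] [ 0.205  0.271  1.601 -0.     1.269  1.722]
```

The ratchet is now behaving: torque levels off near 0.38 N m and the collar lags the knob. I'll keep going in small steps.

Request:
{"fn": "send_rows", "kwargs": {
  "rows": [
    [3,[0,0,0],4],
    [3,[0,0,0],4]
  ]
}}

```text
t: 32.5
tool_pos: [0.6395, 0.2083, 0.1157]
tool_rot: [3.139, -0.137, 0.001]
contact_force: [-0.4, 2.4, 2.4]
opening: 0.035
grip_force: 35.2
```

```bash
python3 m9.py v; python3 m10.py u v | cut -c1-60
```

```text
t 32.55 head -5.0 Tz moving 0.21 rest -0.03 collar dips [73.] [127.] F [-1.1  1.8  2.8] grip 35.17119884490967
u knob tick 97.405350785393 contrast 93.0 collar [105, 104, 
v knob tick 79.65787043912731 contrast 72.0 collar [102, 97,
```

Request:
{"fn": "send_rows", "kwargs": {
  "rows": [
    [3,[0,0,0],4],
    [3,[0,0,0],4]
  ]
}}

```text
t: 32.85
tool_pos: [0.6395, 0.2083, 0.1157]
tool_rot: [3.121, -0.355, 0.001]
contact_force: [-0.9, 1.5, 1.6]
opening: 0.0349
grip_force: 35.2
```

```bash
python3 m9.py w; python3 m10.py w | cut -c1-60
```

```text
t 32.9 head -13.0 Tz moving 0.26 rest 0.03 collar dips [ 54.  75. 118.] [ 56.  99. 118.] F [0.8 1.7 1.9] grip 35.183145403862
w knob tick 67.63514449573051 contrast 58.0 collar [195, 160
```

Request:
{"fn": "send_rows", "kwargs": {
  "rows": [
    [3,[0,0,0],4],
    [3,[0,0,0],4],
    [3,[0,0,0],4]
  ]
}}

```text
t: 33.33
tool_pos: [0.6394, 0.2082, 0.1157]
tool_rot: [3.067, -0.679, 0.0]
contact_force: [-0.8, 2.1, 2.8]
opening: 0.035
grip_force: 35.1
```

```bash
python3 m9.py x
```

```text
t 33.38 head -25.0 Tz moving 0.32 rest 0.07 collar dips [39. 74.] [50. 75.] F [-1.1  1.4  2. ] grip 35.19766688346863
```

Request:
{"fn": "send_rows", "kwargs": {
  "rows": [
    [3,[0,0,0],4],
    [3,[0,0,0],4],
    [3,[0,0,0],4]
  ]
}}

```text
t: 33.75
tool_pos: [0.6393, 0.2081, 0.1157]
tool_rot: [2.979, -0.996, 0.0]
contact_force: [-0.5, 0.9, 3.0]
opening: 0.0349
grip_force: 35.2
```

```bash
python3 m9.py y
```

```text
t 33.8 head -37.0 Tz moving 0.15 rest -0.01 collar dips [25. 75.] [58. 88.] F [-0.3  1.   3.5] grip 35.222527384757996
```

Request:
{"fn": "send_rows", "kwargs": {
  "rows": [
    [3,[0,0,0],0],
    [4.5,[0,0,0],0],
    [6,[0,0,0],0],
    [8.5,[0,0,0],0],
    [8.5,[0,0,0],0],
    [8.5,[0,0,-2.5],0],
    [8.5,[0,0,-4],0],
    [8.5,[0,0,-4],0],
    [8.5,[0,0,0],0],
    [8.5,[0,0,0],0]
  ]
}}

```text
t: 35.05
tool_pos: [0.639, 0.2083, 0.2199]
tool_rot: [2.978, -0.998, -0.001]
contact_force: [1.0, -0.1, -0.6]
opening: 0.0849
grip_force: 0.0
```

```bash
python3 m12.py z | cut -c1-1100; python3 m6.py z2; python3 m11.py z2side; python3 m9.py z3 qside
```

```text
t 35.05 pos [0.639  0.2083 0.2199] head -37.05 q6 138.8 tilt [-0.001 -0.    -1.   ] F [ 1.  -0.1 -0.6] T [0.01 0.03 0.03] op 0.0849 grip 0.0
shift cm [-1.200e-01 -1.000e-02  1.129e+01] turn None
wrist axis [0.6381 0.209 ] 18.473024368286133
 knob tick 22.080687377498286 419.46497 205.80048
 collar [(-180, 205), (-174, 205), (-168, 204), (-162, 204), (-156, 203), (-150, 196), (-144, 152), (-138, 102), (-132, 89), (-126, 87), (-120, 92), (-114, 113), (-108, 131), (-102, 145), (-96, 155), (-90, 155), (-84, 163), (-78, 171), (-72, 166), (-66, 174), (-60, 176), (-54, 176), (-48, 177), (-42, 179), (-36, 178), (-30, 206), (-24, 289), (-18, 356), (-12, 365), (-6, 348), (0, 363), (6, 363), (12, 342), (18, 359), (24, 321), (30, 334), (36, 318), (42, 265), (48, 218), (54, 180), (60, 129), (66, 169), (72, 214), (78, 215), (84, 214), (90, 216), (96, 213), (102, 212), (108, 209), (114, 206), (120, 204), (126, 203), (132, 207), (138, 206), (144, 206), (150, 204), (156, 206), (162, 207), (168, 206), (174, 205)]
side axis [0.6374 0.2096] 18.854690551757812
 knob tick 21.712164216930006 442.21582 273.
[... 1413 characters left out ...]
0.60886764526367), 0.07106839865446091) [-132.31941223 -130.74422165]
 knob ((0.16434398293495178, 0.08878714591264725), 18.728404998779297)
z [26, 27, 28, 29, 30, 31, 32, 33, 34, 35, 36, 37, 38, 39, 40, 41, 42, 43, 44, 45, 46, 47, 48, 49, 50, 51, 52, 53, 54, 55, 56, 57, 58, 59]
z2side [105, 105, 107, 104, 105, 117, 128, 141, 153, 159, 167, 179, 194, 212, 222, 234, 243, 248, 254, 253, 250, 249, 248, 253, 257, 262, 265, 266, 274, 276, 275, 276, 279, 280]
[-0.01  0.02 -0.05] [ 0.000e+00 -4.456e+01 -3.657e+01 -0.000e+00  1.000e-02 -0.000e+00] [0.205 0.182 1.525 0.    1.437 2.422]
t 35.4 head -37.1 Tz moving -0.05 rest 0.03 collar dips [75.] [163.] F [ 0.6 -0.4 -0.4] grip 0.0
qside [104.] [200.]
```

```bash
python3 -c "
from h import *
print(ctrl.finish_job())"
```

```text
the job is handed in; nothing more can be done
None
```

I handed the job in at about 35 s with the plate home against the stop and clamped. The knob slipped about 0.85 rad (two clicks) on a second grip; on the first it did not slip, was over-turned to about 0.9 N m and sprang back. The arm is clear, and it never went near the tub, bottle or tape.

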